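Unlock and open the access panel of a bench power unit with its service key

TASK

The slotted service key lies flat on the bench: stand it up on its foot, let go, then take it again from above by its flat bow. With the key, not the fingers, turn both quarter-turn fasteners on the bench unit anticlockwise fully round to their unlocked stops; stand the key back upright on the bench, swing the unit's top panel up by its handle until it stands steeply open by itself, and let go. Leave the other small things on the bench where they are.

Things in the scene. Friction and masses are not known exactly. Their poses are not given: they have to be found in the camera images.
- key_center (a point): Service key, bare steel, 99 mm long, about 200 g; this point is on its axis, 49.5 mm from either end. x points from foot to bow. It starts lying flat on the bench: z up, y level, x level and roughly away from the robot, axis 14 mm high. Stood on its foot, x is up, this point is 49.5 mm high and it balances alone (tips over beyond about 18 degrees).
- left_tab (a point): Left fastener (+y side of the unit): middle of its steel tab's top edge. Tab: a blade 22 mm long along this frame's x, 8 mm thick (5 mm in its top 4 mm), 10 mm tall; it stands on a disc, where the seated key's foot rests, 10 mm below this point. Round guard about it, 43 mm inside, 49 mm outside, 3 mm higher than the tab. The key slot fits over the tab with 1.5 mm and 8 degrees of play either way.
- right_tab (a point): Right fastener (-y side of the unit), 150 mm from the left one, the same in all respects. On either, lower the key until it is felt to land; if it lands high (up to 10 mm), shift and turn it a little until it drops on.
- fastener_left (a joint): Turn of the left fastener, rad: 0 locked, 1.571 unlocked (hard stop), growing anticlockwise seen from above. Starts within 0 to 0.3; friction about 0.08 N m. Its cam holds the panel down until turned beyond about 1.25. The key has play on the tab, so turn on until the stop is felt.
- fastener_right (a joint): The same for the right fastener, also anticlockwise.
- panel (a joint): Angle of the top panel, rad: 0 shut, growing as its far edge swings up and towards the robot; stop at 1.75. A stiff friction hinge (about 0.5 N m) holds it wherever it is left.
- panel_hinge (a point): Middle of the panel's hinge line, at the unit's edge nearer to the robot, 90 mm above the bench. Frame of the panel, turning with it: x from hinge to free edge, y along the hinge, z out of its top face. Grey panel 182 mm (x) by 226 mm (y), 4 mm thick, about 0.35 kg, on a fixed dark steel case 190 by 230 by 90 mm.
- panel_handle (a point): Middle of the panel's handle, a round steel bar, 10 mm diameter, along y, 70 mm long, midway between the fasteners; 150 mm from the hinge along the panel, its axis 30 mm above the panel's face (25 mm clear below the bar). Frame as the panel's.
- bench_block: Steel bench block 60 x 60 x 20 mm, origin under its centre; leave alone.
- flux_jar: Jar 48 mm diameter, 65 mm tall, origin under its centre; leave alone.
- ring_tin: Flat round brass tin 64 mm diameter, 22 mm tall, origin under its centre; leave alone.
- key_foot (a point): Middle of the key's foot end face (frame as the key's). Foot: the first 24 mm, a block 28 x 28 mm (y, z); its end face has an open slot 11 mm wide (in z), 14 mm deep, running right across along y. Then the shank, 41 mm long, 18 mm in y by 28 mm in z.
- key_bow (a point): Middle of the key's bow, the last 34 mm: a flat plate 34 mm in y and 12 mm thick in z, its length along x (frame as the key's). The point lies 17 mm from the key's top end.

How it is judged:
By the outcome, as a careful person would: the job done as asked, in the order asked, and still so for the second after the job is handed in, with the robot touching nothing.
It also fails if it takes over 72 s, if anything falls off the work surface, if the arm or the gripper's body presses on something with over 40 N, if the wrist force passes 120 N, or if a joint passes its speed limit or range.

ROBOT

A 6-joint arm with a two-finger parallel gripper is mounted at the origin on the work surface. World frame = base frame: x ahead of the robot, y to its left, z up, the work surface at z = 0. Lengths are in m, angles in rad, forces in N, time in s.
With the tool pointing down it reaches from about 0.375 to 0.9 m from the base axis. Payload 3.1 kg.
Tool frame: the origin (TCP) lies between the finger pads; the fingertips stand manip.nose_length ahead of it and the grasp point (between the pads) lies 5 mm behind it (manip.nose_length is the distance from the TCP to the fingertips, in m); z points along the fingers, y is the line along which they close (so a half turn about z gives the same grasp; the last joint's range is limited). The gripper opens to 85 mm and grips with 20 to 120 N. Pads are 22 mm wide; open, the fingers measure 114 mm over their backs; the gripper's body (76 mm by 85 mm) begins 54 mm behind the grasp point. The pads swing forward as they close: fully open they stand 13 mm farther back than shut.
Start: joints at [-1.391, 0.527, 1.433, -0, 1.181, -0.178], TCP at [0.219, -0.585, 0.245] pointing down, gripper open.
Joint ranges: [-3.08, 3.08], [-0.75, 2.2], [0.22, 2.44], [-1.43, 4.57], [0, 2.65], [-2.85, 2.85]. Speed limits (rad/s): [2.79, 2.79, 3.14, 3.14, 3.14, 3.14].

INTERFACE

Orientations are given as a unit quaternion [x, y, z, w].
In Python, from station import monitor, eyes, job, manip gives the robot as it stands.
- The arm moves only by the shell command python3 -m pendant 'ROWS' [FORCE]. ROWS is JSON, a list that holds one entry, the list of rows, each a list of 7 numbers: the shift along the tool's x, y, z as a fraction of full scale, then the turn, a rotation vector about the tool's x, y, z as a fraction of full scale, then the opening, from 0 (shut) to 1 (fully open). A call has 1 to 20 rows; each row shifts and turns the commanded pose from where the row before left it, along the tool's axes as they then stand; what a row does not reach is not made up. Full scale, the value 1, is 800 mm for a shift and 0.12 rad for a turn. A row lasts 1/10 s, in which the tool goes at most 50 mm and 8.59 degrees, less where a joint would pass 70% of its speed; a pose out of reach is approached as far as the arm can. A call with a number of a shift or a turn outside -1 to 1 is refused whole. A call with a gripper value outside its range is refused whole. The fingers move at their own pace and stop on an object; FORCE is the grip in N (left out, the last holds). Time passes only in rows, so rows that do not move let the fingers close. It gives the time, the measured TCP pose, the force, the opening and the grip force at its end, in the units of the state.
- monitor.sense(): the state, without advancing time (a new reading comes with each control period).
- eyes.snapshot(name): name is "scene" or "side" or "wrist"; returns a dict with "pixels" (384x512x3 uint8, red, green, blue), "depth" (384x512 float32, m along the optical axis (not along the pixel's ray), 0 where there is no reading), "intrinsics" (3x3 intrinsics, pixels), "eye" and "attitude" of the camera in the world. Camera axes: x right, y down, z forward; pixel columns grow to the right and rows downward; lengths in m; the calibration is good to about 2 mm. A picture is of the moment at which its call begins.
- job.sign_off(): hands the job in; it is judged then, once.
The state is a dict: "t": time; "q": joint angles; "qd": joint speeds; "tau": joint torques, N m; "tcp_pos": TCP position; "tool_rot": TCP orientation; "force": force on the tool from outside, world axes, zero at the start; "ft_torque": the same for the moment, N m; "finger_gap": opening from 0.0 (shut) to 1.0 (fully open); "gripper_force": force on a finger pad.
Only numpy, scipy, OpenCV 4.12 (cv2) and the standard library are available. Lean on these libraries where they do the work, as an engineer would, in place of code of your own. Each camera call takes 0.05 s, during which the arm holds its last target. There are 200 camera calls.

## Working session

There is one attempt and no reset: what is moved stays moved. The work goes in short steps, Python scripts to look and compute and a shell command to move; the robot and the scene stay as the last step left them, time stands still between calls to the robot, and variables do not carry over. Pictures are saved under pics/ and viewed, at most 13 in all, crops included, and the job is handed in when it is done.

```bash
mkdir -p pics; ls; cat > h.py <<'E'
import numpy as np, cv2
from scipy.spatial.transform import Rotation as R
from station import monitor, eyes, job, manip
def att(s):
    a=np.array(s["attitude"]); return a if a.shape==(3,3) else R.from_quat(a).as_matrix()
def snap(n,f=None):
    s=eyes.snapshot(n)
    if f: cv2.imwrite('pics/'+f,cv2.cvtColor(s["pixels"],cv2.COLOR_RGB2BGR))
    np.savez('pics/'+n+'.npz',**{k:np.array(v) for k,v in s.items()})
    return s
def cloud(s):
    d=s["depth"];K=np.array(s["intrinsics"]);v,u=np.mgrid[:d.shape[0],:d.shape[1]]
    P=np.stack([(u-K[0,2])/K[0,0]*d,(v-K[1,2])/K[1,1]*d,d],-1)
    return P@att(s).T+np.array(s["eye"])
def px(s,u,v,z):  # ray to plane
    K=np.array(s["intrinsics"]);r=att(s)@np.array([(u-K[0,2])/K[0,0],(v-K[1,2])/K[1,1],1]);e=np.array(s["eye"])
    return e+r*(z-e[2])/r[2]
def proj(s,p):
    K=np.array(s["intrinsics"]);c=att(s).T@(np.array(p)-np.array(s["eye"]));return (K@c/c[2])[:2]
E
python3 - <<'E'
from h import *
for n in("scene","side"):
    s=snap(n,n+"0.png");print(n,s["eye"],s["attitude"],s["intrinsics"])
m=monitor.sense();print(m,manip.nose_length)
a=cv2.imread('pics/scene0.png');b=cv2.imread('pics/side0.png')
cv2.imwrite('pics/both.png',cv2.resize(np.vstack([a,b]),(400,600)) )
E
```

```text
pics
scene [0.81717634 0.56054048 1.03443275] [ 0.26225064  0.91617591 -0.29275268 -0.078372  ] [[471.46260289   0.         256.74354047]
 [  0.         471.46260289 195.38246153]
 [  0.           0.           1.        ]]
side [0.24093861 0.65413458 0.84852797] [-0.19321569  0.91301486 -0.35339558  0.06467703] [[414.98912189   0.         250.40039816]
 [  0.         414.98912189 190.20258173]
 [  0.           0.           1.        ]]
{'t': 0.1, 'q': array([-1.39149790e+00,  5.28383309e-01,  1.43374468e+00,  7.64331506e-06,
        1.18143078e+00, -1.78487902e-01]), 'qd': array([ 4.07115600e-04, -4.89255183e-05, -2.78432028e-03,  1.29521517e-03,
        3.05722037e-04,  1.14602038e-03]), 'tau': array([-3.66614895e-04, -4.43303883e+01, -1.78586072e+01, -2.20536672e-04,
        3.87252570e-03,  1.98745238e-05]), 'tcp_pos': array([ 0.2188023 , -0.58479929,  0.24443463]), 'tool_rot': array([ 9.84041029e-01,  1.77938996e-01,  3.13577942e-06, -9.83060323e-04]), 'force': array([0.537363  , 0.09651374, 0.08968182]), 'ft_torque': array([-0.01147018,  0.00685766,  0.02079427]), 'gripper_force': 0.0, 'finger_gap': 0.9992483397481409} 0.014
```

View pics/scene0.png

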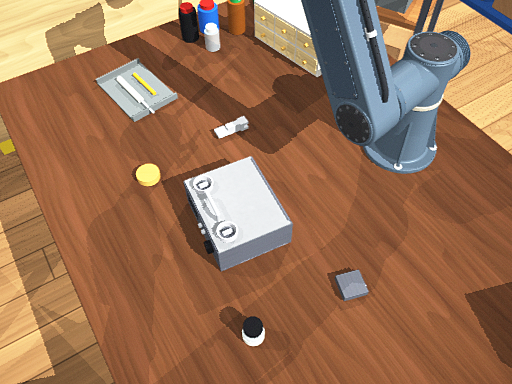

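View pics/side0.png

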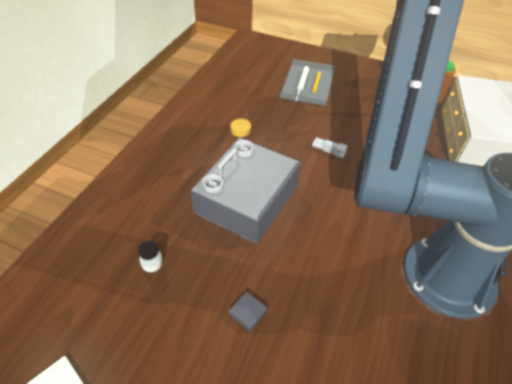

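The scene shows the key at about (232,128), the unit with its top face centred near (240,205), fasteners at (203,184) and (227,231), the tin at (148,175), the jar at (253,331) and the block at (351,285). Next I enlarge the key and the unit, and measure from depth.

```bash
python3 - <<'E'
from h import *
s=dict(np.load('pics/scene.npz'));P=cloud(s);im=cv2.imread('pics/scene0.png')
a=cv2.resize(im[110:145,205:258],(530,350),interpolation=cv2.INTER_CUBIC)
b=cv2.resize(im[165:250,180:265],(600,600),interpolation=cv2.INTER_CUBIC)[:,:270+100]
c=np.zeros((600,800,3),np.uint8);c[:350,:430]=a[:,:430];
c[:600,430:]=b[:, :370];cv2.imwrite('pics/crop.png',c)
def box(z,mask):
    q=P[mask];r=cv2.minAreaRect(q[:,:2].astype(np.float32)*1000);print(len(q),r, 'zmed',np.median(q[:,2]))
Z=P[...,2];v,u=np.mgrid[:384,:512]
k=(u>205)&(u<258)&(v>110)&(v<142)
print('bench',np.median(Z[k]))
m=k&(Z>0.012);box(0,m)
q=P[m];print(q[np.argmax(q[:,0])],q[np.argmin(q[:,0])]);print('zhist',np.percentile(q[:,2],[5,25,50,75,95]))
un=(u>180)&(u<295)&(v>150)&(v<275)
m=un&(abs(Z-0.09)<.006);box(0,m)
m=un&(Z>0.098);box(0,m)
for n,(x,y) in dict(L=(203,184),Rr=(227,231)).items():
    w=(abs(u-x)<16)&(abs(v-y)<16)&(Z>.096);qq=P[w];print(n,qq.mean(0),np.percentile(qq[:,2],[10,50,90,99]))
E
```

```text
bench 0.0008728422700275962
316 ((612.7689208984375, 100.0521240234375), (1002.8778076171875, 97.79686737060547), 60.49427032470703) zmed 0.023119653021587028
[0.81717634 0.56054048 1.03443275] [ 0.33095278 -0.31585705  0.0238821 ]
zhist [0.01442206 0.0192206  0.02311965 0.02743365 0.03088517]
5126 ((526.2776489257812, -23.941421508789062), (232.15798950195312, 191.09800720214844), 83.4794692993164) zmed 0.09334310211978691
637 ((603.3546142578125, 229.72007751464844), (761.56201171875, 201.670654296875), 71.95604705810547) zmed 0.10724426160886957
L [ 0.5750398  -0.09166024  0.11230763] [0.0966685  0.10379507 0.12689583 0.1315149 ]
Rr [0.59086136 0.04667907 0.11189731] [0.09656774 0.1028651  0.10946924 0.12203167]
```

View pics/crop.png

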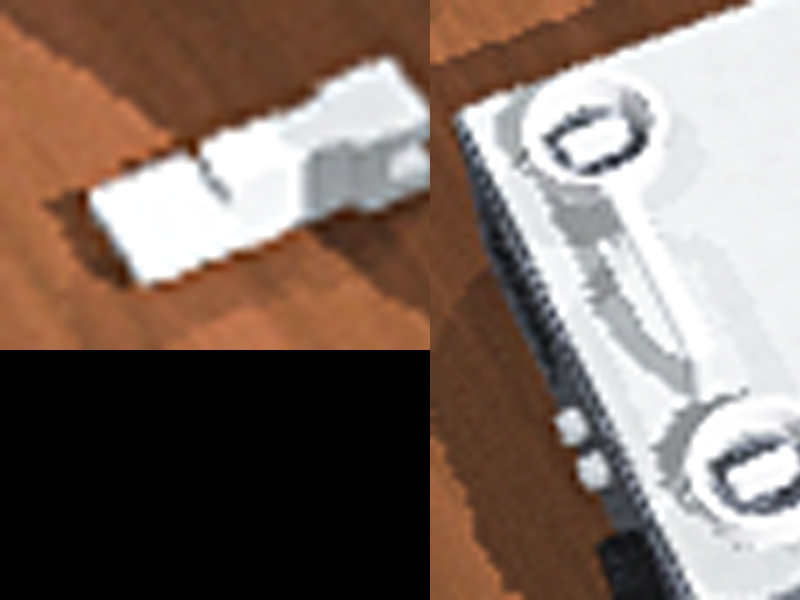

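The crop shows the key with its bow on the left (away from the robot, crop (90–220,160–285)) and its slotted foot on the right. The tabs sit inside the guards at crop (600,140) for the right one and (765,475) for the left. My depth mask caught pixels with no reading, so I'll filter those out and redo the measurements.

```bash
cat >> h.py <<'E'
def rect(q):
    r=cv2.minAreaRect((q[:,:2]*1000).astype(np.float32));return np.round(r[0],1),np.round(r[1],1),round(r[2],1),len(q),np.round(np.median(q[:,2]),4)
E
python3 - <<'E'
from h import *
for n,kb in (('scene',(205,258,110,142)),('side',(305,355,130,165))):
    s=dict(np.load(f'pics/{n}.npz'));P=cloud(s);Z=P[...,2];ok=s['depth']>0;v,u=np.mgrid[:384,:512]
    k=ok&(u>kb[0])&(u<kb[1])&(v>kb[2])&(v<kb[3])
    print(n,'key',rect(P[k&(Z>.008)&(Z<.04)]), 'hi',rect(P[k&(Z>.0245)&(Z<.04)]))
    un=ok&(P[...,0]>.35)&(P[...,0]<.75)&(abs(P[...,1])<.25)
    print('panel',rect(P[un&(abs(Z-.093)<.006)]))
    q=P[un&(Z>.118)&(Z<.16)];print('handle',rect(q))
    q=P[un&(Z>.099)&(Z<.16)];print('ring+handle',rect(q))
    for y in (-.092,.05):
        w=un&(Z>.1)&(Z<.13)&(np.hypot(P[...,0]-.585,P[...,1]-y)<.035);print('ring',rect(P[w]))
s=dict(np.load('pics/scene.npz'))
for c in ((90,195),(145,285),(380,60)): print('corner',px(s,205+c[0]/10,110+c[1]/10,.02))
E
```

```text
scene key (array([ 382.2, -305.5]), array([ 35. , 100.5]), 85.3, 336, np.float64(0.0219)) hi (array([ 365.7, -305.4]), array([32.7, 65.8]), 83.6, 131, np.float64(0.0277))
panel (array([526.3, -23.9]), array([232.2, 191.1]), 83.5, 5634, np.float64(0.0936))
handle (array([586.5, -29.6]), array([79.2, 10. ]), 83.7, 130, np.float64(0.1269))
ring+handle (array([552.1, -27.8]), array([199.9, 111.8]), 85.5, 516, np.float64(0.1075))
ring (array([583.4, -92.2]), array([57.7, 47.6]), 50.0, 124, np.float64(0.1061))
ring (array([590.2,  44.6]), array([47.3, 49. ]), 10.9, 180, np.float64(0.106))
side key (array([ 382.4, -301.4]), array([36.1, 98.7]), 85.6, 313, np.float64(0.021)) hi (array([ 372.3, -303.5]), array([31.1, 78.4]), 84.5, 118, np.float64(0.0272))
panel (array([527. , -19.8]), array([231.2, 192.2]), 83.6, 4517, np.float64(0.0939))
handle (array([586.6, -25.5]), array([79.2, 11.2]), 83.5, 106, np.float64(0.1278))
ring+handle (array([559.3, -42.7]), array([204., 160.]), 35.7, 490, np.float64(0.1074))
ring (array([572.9, -93.4]), array([43.6, 65.3]), 16.5, 147, np.float64(0.1059))
ring (array([589.6,  47.9]), array([48.7, 48.1]), 39.2, 182, np.float64(0.1057))
corner [ 0.42944335 -0.32259932  0.02      ]
corner [ 0.43303075 -0.28311276  0.02      ]
corner [ 0.32948263 -0.32439345  0.02      ]
```

The key centre is at about (0.382,-0.303), its axis yaw is -4.7° and its size matches (100x35). The handle is at (0.5865,-0.0275), and the panel is yawed -6.5° and measures 232x191. Next I take a wrist view over the fasteners.

```bash
cat >> h.py <<'E'
def down(phi): # tool down, tool x at yaw phi (deg)
    c,s=np.cos(np.radians(phi)),np.sin(np.radians(phi));return R.from_matrix(np.array([[c,s,0],[s,-c,0],[0,0,-1.]]))
def tilt(phi,b): return down(phi)*R.from_euler('y',b,degrees=True)
def plan(*wps,start=None,vmax=.049,n=None):
    """wps: (pos,Rot). prints rows: count x row when no rotation."""
    m=monitor.sense();p,r=(np.array(m['tcp_pos']),R.from_quat(m['tool_rot'])) if start is None else start
    for tp,tr in wps:
        tp=np.array(tp);rv=(r.inv()*tr).as_rotvec();d=np.linalg.norm(tp-p)
        N=n or max(1,int(np.ceil(max(d/vmax,np.linalg.norm(rv)/.118))))
        print(N,'rows:')
        last=None
        for i in range(N):
            st=r.inv().apply((tp-p)/N)/.8; w=np.round(rv/N/.12,3)
            print(' ',np.round(st,4).tolist(),w.tolist()); r=r*R.from_rotvec(rv/N)
            if np.linalg.norm(rv)<1e-3: break
        p,r=tp,tr
    return p,r
E
python3 - <<'E'
from h import *
s=dict(np.load('pics/scene.npz'));print('tin',px(s,148,172,.022),'blk',px(s,351,283,.02),'jar',px(s,253,325,.065))
m=monitor.sense();r0=R.from_quat(m['tool_rot'])
plan(((.53,-.03,.34),r0))
E
```

```text
tin [ 0.6591063  -0.27868905  0.022     ] blk [0.39376268 0.27378578 0.02      ] jar [0.64724609 0.2527959  0.065     ]
14 rows:
  [0.0434, -0.0367, -0.0084] [0.0, 0.0, 0.0]
```

```bash
python3 -m pendant '[[[0.0434,-0.0367,-0.0084,0,0,0,1],[0.0434,-0.0367,-0.0084,0,0,0,1],[0.0434,-0.0367,-0.0084,0,0,0,1],[0.0434,-0.0367,-0.0084,0,0,0,1],[0.0434,-0.0367,-0.0084,0,0,0,1],[0.0434,-0.0367,-0.0084,0,0,0,1],[0.0434,-0.0367,-0.0084,0,0,0,1],[0.0434,-0.0367,-0.0084,0,0,0,1],[0.0434,-0.0367,-0.0084,0,0,0,1],[0.0434,-0.0367,-0.0084,0,0,0,1],[0.0434,-0.0367,-0.0084,0,0,0,1],[0.0434,-0.0367,-0.0084,0,0,0,1],[0.0434,-0.0367,-0.0084,0,0,0,1],[0.0434,-0.0367,-0.0084,0,0,0,1],[0,0,0,0,0,0,1]]]'
python3 - <<'E'
from h import *
s=snap('wrist','w1.png');m=monitor.sense();print(m['tcp_pos'],m['tool_rot'],s['eye'])
P=cloud(s);Z=P[...,2];ok=s['depth']>0
print('panel',rect(P[ok&(abs(Z-.093)<.006)]))
for p in ((.595,.047,.104),(.578,-.102,.104),(.5865,-.0275,.125)): print(proj(s,p))
c=cv2.imread('pics/w1.png');
E
```

```text
t: 1.6
tcp_pos: [0.5324, -0.0256, 0.34]
tool_rot: [0.983, 0.181, 0.002, -0.0]
force: [-0.6, -1.0, 0.4]
finger_gap: 1.006
gripper_force: 0.0
[ 0.53096429 -0.02776448  0.33934167] [9.83587612e-01 1.80431113e-01 1.50441336e-04 2.21276480e-05] [ 0.59376679 -0.00243614  0.46923338]
panel (array([526.6, -23.2]), array([230.9, 189.9]), 83.4, 30160, np.float64(0.0944))
[207.94359769  83.12357496]
[330.87425709 148.61148343]
[272.11411355 117.596624  ]
```

View pics/w1.png

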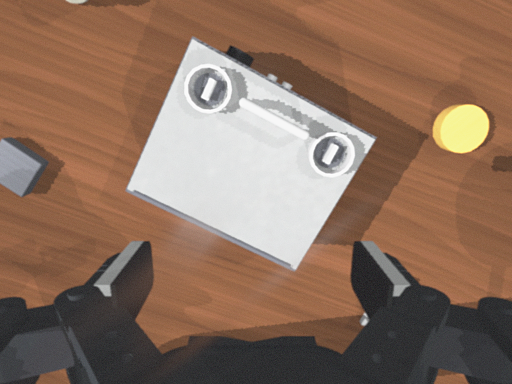

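The wrist view shows the left fastener at about (208,89) and the right one at (331,154). Both tabs appear as bright blades inside dark discs, and the tin is at (461,128). I'll measure the guards and tabs in code.

```bash
python3 - <<'E'
from h import *
s=dict(np.load('pics/wrist.npz'));P=cloud(s);Z=P[...,2];im=s['pixels'].min(2);v,u=np.mgrid[:384,:512]
c=[]
for n,(x,y) in dict(L=(208,89),R=(331,154)).items():
    crop=cv2.resize(cv2.cvtColor(s['pixels'],cv2.COLOR_RGB2BGR)[y-28:y+28,x-28:x+28],(400,400),interpolation=cv2.INTER_CUBIC);c.append(crop)
    near=np.hypot(u-x,v-y)<34
    q=P[near&(Z>.1045)&(Z<.12)]; 
    # ring circle fit using outer radii
    for _ in range(2):
        A=np.c_[2*q[:,:2],np.ones(len(q))];b=(q[:,:2]**2).sum(1);sol=np.linalg.lstsq(A,b,rcond=None)[0];cc=sol[:2];rr=np.sqrt(sol[2]+cc@cc)
        q=q[abs(np.hypot(*(q[:,:2]-cc).T)-rr)<.006]
    print(n,'ring',cc,rr,np.median(q[:,2]))
    g=np.hypot(P[...,0]-cc[0],P[...,1]-cc[1])<.0165
    t=P[near&g&(Z>.0995)];print(' tab z',rect(t),np.percentile(t[:,2],[5,50,95]))
    print(' disc', np.percentile(P[near&g][:,2],[2,10,30,50]))
    th=(im>150)&near&g; uv=np.argwhere(th)[:,::-1].astype(np.float32);
    if len(uv)>10:
        W=np.array([px(s,a,b_,.104) for a,b_ in uv]);print(' bright',rect(W),W.mean(0))
        e,V=np.linalg.eigh(np.cov(W[:,:2].T));print(' pca',np.degrees(np.arctan2(V[1,1],V[0,1])),np.sqrt(e*12)*1000)
cv2.imwrite('pics/tabs.png',np.hstack(c))
E
```

```text
L ring [0.58971669 0.04474283] 0.022642847479386875 0.1091434930286071
 tab z (array([589.9,  45. ]), array([ 8.1, 21.2]), 84.7, 169, np.float64(0.1055)) [0.10150572 0.10552785 0.10744009]
 disc [0.09474548 0.09546812 0.09608368 0.09663475]
 bright (array([591. ,  43.4]), array([26.4, 19.1]), 19.3, 213, np.float64(0.104)) [0.59011982 0.04454626 0.104     ]
 pca 174.985990931051 [10.12867299 24.43862854]
R ring [ 0.57249246 -0.10338759] 0.022687245439654186 0.10907963599188614
 tab z (array([ 572.5, -104. ]), array([ 8.2, 21.4]), 84.8, 153, np.float64(0.106)) [0.1010984  0.10601082 0.10738711]
 disc [0.09486092 0.09561286 0.0962104  0.09678064]
 bright (array([ 571.4, -100.5]), array([23.7, 27.1]), 31.7, 212, np.float64(0.104)) [ 0.57301699 -0.10297073  0.104     ]
 pca 175.59989945801303 [12.43689794 23.63093891]
```

View pics/tabs.png

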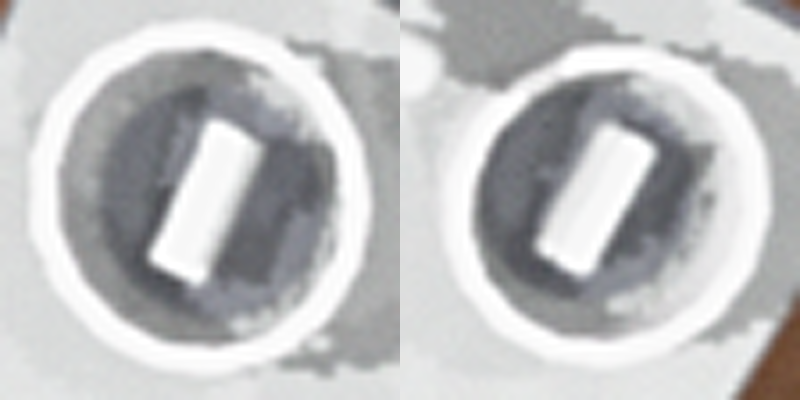

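The tabs are well resolved: left (0.590,0.045) and right (0.5725,-0.1035), both yawed -5.3°, with tops at z≈0.106 and discs at ≈0.096. They are 149 mm apart, which matches. Next I plan the grasp on the shank with the tool leaned back 30°, so the key ends up upright with the tool at 60°.

```bash
python3 - <<'E'
from h import *
d=np.array([np.cos(np.radians(4.7)),-np.sin(np.radians(4.7)),0])
r=tilt(-4.7,-30);tz=r.apply([0,0,1]);print(tz)
G=np.array([.377,-.3045,.024]);T=G+.005*tz
plan((T-.09*tz,r),(T,r))
E
```

```text
[-0.49831869  0.04096925 -0.8660254 ]
8 rows:
  [-0.0319, 0.0347, 0.0378] [0.121, -0.537, 0.453]
  [-0.0274, 0.0369, 0.0392] [0.121, -0.537, 0.453]
  [-0.0228, 0.0389, 0.0402] [0.121, -0.537, 0.453]
  [-0.018, 0.0406, 0.041] [0.121, -0.537, 0.453]
  [-0.0131, 0.042, 0.0414] [0.121, -0.537, 0.453]
  [-0.0082, 0.0432, 0.0414] [0.121, -0.537, 0.453]
  [-0.0031, 0.0441, 0.0412] [0.121, -0.537, 0.453]
  [0.0019, 0.0447, 0.0405] [0.121, -0.537, 0.453]
2 rows:
  [-0.0, 0.0, 0.0563] [0.0, 0.0, 0.0]
```

```bash
python3 -m pendant '[[[-0.0319,0.0347,0.0378,0.121,-0.537,0.453,1],[-0.0274,0.0369,0.0392,0.121,-0.537,0.453,1],[-0.0228,0.0389,0.0402,0.121,-0.537,0.453,1],[-0.018,0.0406,0.041,0.121,-0.537,0.453,1],[-0.0131,0.042,0.0414,0.121,-0.537,0.453,1],[-0.0082,0.0432,0.0414,0.121,-0.537,0.453,1],[-0.0031,0.0441,0.0412,0.121,-0.537,0.453,1],[0.0019,0.0447,0.0405,0.121,-0.537,0.453,1],[0,0,0,0,0,0,1],[0,0,0,0,0,0,1]]]'
python3 - <<'E'
from h import *
m=monitor.sense();print(np.round(m['q'],3))
s=snap('wrist','w2.png');P=cloud(s);Z=P[...,2];ok=(s['depth']>0)&(abs(P[...,0]-.38)<.08)&(abs(P[...,1]+.305)<.03)
print(rect(P[ok&(Z>.008)&(Z<.035)]),rect(P[ok&(Z>.024)&(Z<.035)]))
r=tilt(-4.7,-30);tz=r.apply([0,0,1]);T=np.array([.377,-.3045,.024])+.005*tz
plan((T,r))
E
```

```text
t: 2.65
tcp_pos: [0.4151, -0.3104, 0.0959]
tool_rot: [0.964, -0.043, -0.26, -0.013]
force: [0.2, 0.6, 0.7]
finger_gap: 1.0
gripper_force: 0.0
[-0.7    0.793  1.508 -0.302  1.299  1.11 ]
(array([ 381.8, -306.1]), array([ 34.1, 101.2]), 87.0, 5534, np.float64(0.0207)) (array([ 364.8, -305.2]), array([27.8, 67. ]), 86.7, 2155, np.float64(0.0283))
2 rows:
  [0.0017, -0.0011, 0.0552] [-0.018, 0.007, -0.023]
  [0.0017, -0.0013, 0.0552] [-0.018, 0.007, -0.023]
```

View pics/w2.png

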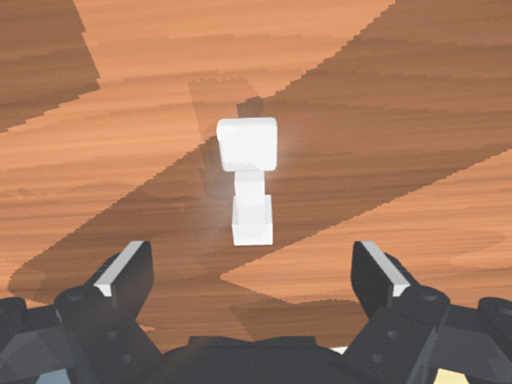

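The wrist view shows the key between the fingers, with its bow at (247,145) and foot at (252,222). Refined, its centre is (0.3818,-0.3061) and its yaw is -3.1°. I descend and close.

```bash
python3 -m pendant '[[[0.0017,-0.0004,0.0552,-0.018,0.007,-0.1,1],[0.0017,-0.0004,0.0552,-0.018,0.007,-0.1,1],[0,0,0,0,0,0,1],[0,0,0,0,0,0,0],[0,0,0,0,0,0,0],[0,0,0,0,0,0,0],[0,0,0,0,0,0,0],[0,0,0,0,0,0,0],[0,0,0,0,0,0,0],[0,0,0,0,0,0,0]]]' 60
python3 - <<'E'
from h import *
m=monitor.sense();r0=R.from_quat(m['tool_rot']);p0=np.array(m['tcp_pos']);print(p0,m['gripper_force'],m['finger_gap'])
phi=-3.2;d=np.array([np.cos(np.radians(phi)),np.sin(np.radians(phi)),0])
# key rel: standing = rotation of key about its y by -90(x->up). Rot world taking d->up
yk=np.array([-d[1],d[0],0]);Q=R.from_rotvec(-np.pi/2*yk);print(Q.apply(d))
foot=np.array([.3818,-.3061,.014])-.0495*d
S=np.array([.52,-.30,.0])
p1=S+Q.apply(p0-foot);r1=Q*r0;print('final',p1,r1.apply([0,0,1]))
up=np.array([0,0,.06])
e=plan((p0+up,r0),(p1+[0,0,.05],r1),(p1+[0,0,.0],r1))
E
```

```text
t: 3.7
tcp_pos: [0.3766, -0.3062, 0.021]
tool_rot: [0.966, -0.03, -0.257, -0.011]
force: [2.0, 1.7, 6.7]
finger_gap: 0.192
gripper_force: 59.5
[ 0.37661148 -0.30620756  0.02097756] 59.54908847808838 0.19153849783602134
[ 2.25965095e-16 -4.06758679e-18  1.00000000e+00]
final [ 0.51301116 -0.30000691  0.04432557] [ 0.86665232 -0.03889803 -0.4973939 ]
2 rows:
  [-0.0187, -0.0002, -0.0325] [0.0, 0.0, 0.0]
14 rows:
  [0.0099, -0.0013, -0.0071] [0.004, 0.935, -0.009]
  [0.0107, -0.0013, -0.0059] [0.004, 0.935, -0.009]
  [0.0112, -0.0013, -0.0047] [0.004, 0.935, -0.009]
  [0.0117, -0.0013, -0.0034] [0.004, 0.935, -0.009]
  [0.012, -0.0013, -0.002] [0.004, 0.935, -0.009]
  [0.0122, -0.0013, -0.0007] [0.004, 0.935, -0.009]
  [0.0122, -0.0013, 0.0007] [0.004, 0.935, -0.009]
  [0.012, -0.0013, 0.002] [0.004, 0.935, -0.009]
  [0.0117, -0.0012, 0.0034] [0.004, 0.935, -0.009]
  [0.0113, -0.0012, 0.0047] [0.004, 0.935, -0.009]
  [0.0107, -0.0012, 0.0059] [0.004, 0.935, -0.009]
  [0.0099, -0.0012, 0.007] [0.004, 0.935, -0.009]
  [0.0091, -0.0012, 0.0081] [0.004, 0.935, -0.009]
  [0.0081, -0.0012, 0.0091] [0.004, 0.935, -0.009]
2 rows:
  [-0.0271, 0.0003, 0.0155] [0.0, 0.0, 0.0]
```

```bash
python3 -m pendant '[[[-0.0187,0,-0.0325,0,0,0,0],[-0.0187,0,-0.0325,0,0,0,0],[0.0099,-0.0013,-0.0071,0.004,0.935,-0.009,0],[0.0107,-0.0013,-0.0059,0.004,0.935,-0.009,0],[0.0112,-0.0013,-0.0047,0.004,0.935,-0.009,0],[0.0117,-0.0013,-0.0034,0.004,0.935,-0.009,0],[0.012,-0.0013,-0.002,0.004,0.935,-0.009,0],[0.0122,-0.0013,-0.0007,0.004,0.935,-0.009,0],[0.0122,-0.0013,0.0007,0.004,0.935,-0.009,0],[0.012,-0.0013,0.002,0.004,0.935,-0.009,0],[0.0117,-0.0012,0.0034,0.004,0.935,-0.009,0],[0.0113,-0.0012,0.0047,0.004,0.935,-0.009,0],[0.0107,-0.0012,0.0059,0.004,0.935,-0.009,0],[0.0099,-0.0012,0.007,0.004,0.935,-0.009,0],[0.0091,-0.0012,0.0081,0.004,0.935,-0.009,0],[0.0081,-0.0012,0.0091,0.004,0.935,-0.009,0],[0,0,0,0,0,0,0],[0,0,0,0,0,0,0]]]'
python3 - <<'E'
from h import *
m=monitor.sense();r0=R.from_quat(m['tool_rot']);p0=np.array(m['tcp_pos']);print(p0,r0.apply([0,0,1]),r0.apply([0,1,0]),np.round(m['q'],2))
ims=[]
for n in('scene','side'):
    s=snap(n,n+'3.png');a=np.round(proj(s,p0)).astype(int);im=cv2.imread(f'pics/{n}3.png');y,x=max(a[1]-40,0),a[0]-40
    ims.append(cv2.resize(im[y:y+80,x:x+80],(400,400),interpolation=cv2.INTER_CUBIC));print(x,y)
cv2.imwrite('pics/st.png',np.hstack(ims))
P1=np.array([ 0.51301116,-0.30000691,0.04432557])
print(P1-p0); plan((P1,r0))
E
```

```text
t: 5.5
tcp_pos: [0.4926, -0.2885, 0.0805]
tool_rot: [0.921, -0.024, 0.389, -0.019]
force: [-0.5, -0.4, -3.5]
finger_gap: 0.198
gripper_force: 59.1
[ 0.49263335 -0.28848433  0.0804575 ] [ 0.71712239  0.01546866 -0.69677557] [-0.03036235 -0.99811111 -0.05340738] [-1.06  0.8   2.12  1.84  0.72 -1.19]
158 91
255 82
[ 0.02037781 -0.01152258 -0.03613193]
1 rows:
  [-0.0157, 0.0156, 0.0499] [0.009, -0.02, 0.024]
```

View pics/st.png

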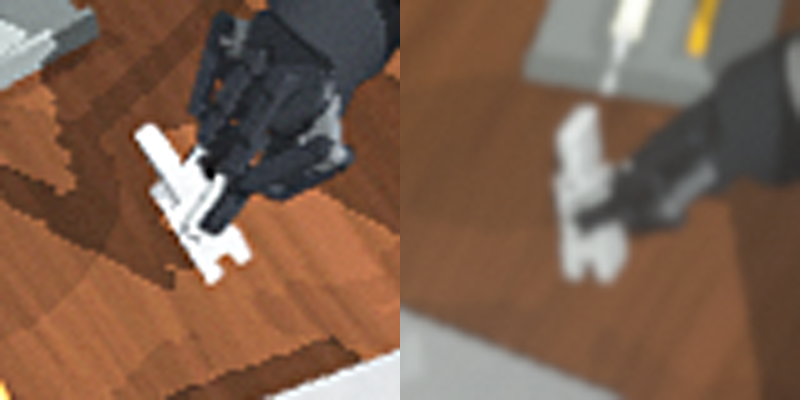

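The crops show the key held by its shank, bow up and slot down, still leaning about 15–20° because some of the turn was not reached. I make up the remaining turn, more slowly.

```bash
cat > r1.py <<'E'
from h import *
phi=-3.2;d=np.array([np.cos(np.radians(phi)),np.sin(np.radians(phi)),0])
yk=np.array([-d[1],d[0],0]);Q=R.from_rotvec(-np.pi/2*yk)
r1=Q*R.from_quat([.966,-.03,-.257,-.011]);P1=np.array([.513,-.300,.0443])
E
python3 - <<'E'
from r1 import *
plan((P1+[.02,0,.045],r1),n=6)
E
```

```text
6 rows:
  [0.007, 0.002, 0.0048] [-0.059, 0.347, -0.03]
  [0.0068, 0.002, 0.0051] [-0.059, 0.347, -0.03]
  [0.0066, 0.002, 0.0054] [-0.059, 0.347, -0.03]
  [0.0063, 0.002, 0.0057] [-0.059, 0.347, -0.03]
  [0.0061, 0.0019, 0.0059] [-0.059, 0.347, -0.03]
  [0.0058, 0.0019, 0.0062] [-0.059, 0.347, -0.03]
```

```bash
python3 -m pendant '[[[0.007,0.002,0.0048,-0.059,0.347,-0.03,0],[0.0068,0.002,0.0051,-0.059,0.347,-0.03,0],[0.0066,0.002,0.0054,-0.059,0.347,-0.03,0],[0.0063,0.002,0.0057,-0.059,0.347,-0.03,0],[0.0061,0.0019,0.0059,-0.059,0.347,-0.03,0],[0.0058,0.0019,0.0062,-0.059,0.347,-0.03,0],[0,0,0,0,0,0,0],[0,0,0,0,0,0,0]]]'
python3 - <<'E'
from r1 import *
m=monitor.sense();r0=R.from_quat(m['tool_rot']);p0=np.array(m['tcp_pos'])
print(np.degrees((r0.inv()*r1).as_rotvec()),np.round(m['q'],2))
plan((P1+[.02,0,.045],r1),(P1+[.02,0,.0],r1))
E
```

```text
t: 6.4
tcp_pos: [0.5331, -0.2996, 0.0894]
tool_rot: [0.865, -0.023, 0.501, 0.009]
force: [-0.2, 0.8, -2.3]
finger_gap: 0.2
gripper_force: 59.2
[-0.03042792  0.00752689 -0.00503055] [-1.06  0.92  2.12  2.07  1.   -1.46]
1 rows:
  [-0.0002, 0.0004, -0.0] [-0.004, 0.001, -0.001]
1 rows:
  [-0.0488, 0.0004, 0.028] [0.0, 0.0, 0.0]
```

```bash
python3 -m pendant '[[[-0.0217,0,0.0124,0,0,0,0],[-0.0217,0,0.0124,0,0,0,0],[-0.0022,0,0.0012,0,0,0,0],[0,0,0,0,0,0,0]]]'; python3 -m pendant '[[[-0.0022,0,0.0012,0,0,0,0],[0,0,0,0,0,0,0]]]'; python3 -m pendant '[[[-0.0011,0,0.0006,0,0,0,0],[0,0,0,0,0,0,0]]]'
```

```text
t: 6.8
tcp_pos: [0.5329, -0.2994, 0.0473]
tool_rot: [0.865, -0.024, 0.502, 0.009]
force: [-0.7, 0.2, -2.0]
finger_gap: 0.199
gripper_force: 59.2
t: 7.0
tcp_pos: [0.5329, -0.2996, 0.0459]
tool_rot: [0.864, -0.024, 0.502, 0.009]
force: [0.6, -0.4, -2.2]
finger_gap: 0.196
gripper_force: 59.2
t: 7.2
tcp_pos: [0.5329, -0.2996, 0.0446]
tool_rot: [0.864, -0.024, 0.502, 0.009]
force: [-0.6, -0.5, -0.9]
finger_gap: 0.198
gripper_force: 59.2
```

```bash
python3 -m pendant '[[[-0.0011,0,0.0006,0,0,0,0],[0,0,0,0,0,0,0]]]'; python3 -m pendant '[[[-0.0004,0,0.0002,0,0,0,0],[0,0,0,0,0,0,0.4],[0,0,0,0,0,0,0.8],[0,0,0,0,0,0,1],[0,0,0,0,0,0,1],[0,0,0,0,0,0,1],[0,0,0,0,0,0,1]]]'
python3 - <<'E'
from h import *
m=monitor.sense()
ims=[]
for n in('scene','side'):
    s=snap(n,n+'4.png');a=np.round(proj(s,m['tcp_pos'])).astype(int);im=cv2.imread(f'pics/{n}4.png');y,x=max(a[1]-40,0),a[0]-40
    ims.append(cv2.resize(im[y:y+80,x:x+80],(400,400),interpolation=cv2.INTER_CUBIC))
    P=cloud(s);ok=(s['depth']>0)&(np.hypot(P[...,0]-.54,P[...,1]+.3)<.05);q=P[ok&(P[...,2]>.01)&(P[...,2]<.13)]
    for lo,hi in((.01,.03),(.07,.094),(.094,.11)):
        w=q[(q[:,2]>lo)&(q[:,2]<hi)]; 
        if len(w)>8: print(n,lo,rect(w))
cv2.imwrite('pics/st2.png',np.hstack(ims))
r=R.from_quat(m['tool_rot']);p=np.array(m['tcp_pos']);tz=r.apply([0,0,1])
rd=down(86.8)
plan((p-.13*tz,r),start=(p,r))
print(tz)
E
```

```text
t: 7.4
tcp_pos: [0.5329, -0.2996, 0.0445]
tool_rot: [0.864, -0.024, 0.503, 0.009]
force: [-3.6, 0.4, 5.4]
finger_gap: 0.196
gripper_force: 60.3
t: 8.1
tcp_pos: [0.5328, -0.2994, 0.0426]
tool_rot: [0.865, -0.024, 0.502, 0.009]
force: [0.1, -1.2, 0.2]
finger_gap: 0.998
gripper_force: 0.0
scene 0.01 (array([ 540.6, -301.2]), array([28.9, 32.9]), 0.7, 68, np.float64(0.0223))
scene 0.07 (array([ 540.1, -298.1]), array([33.7, 12.4]), 86.5, 43, np.float64(0.0837))
scene 0.094 (array([ 540.2, -299.8]), array([35.8, 11.6]), 86.2, 41, np.float64(0.0977))
side 0.01 (array([ 540.7, -296.2]), array([35.1, 10.9]), 52.6, 12, np.float64(0.0262))
side 0.07 (array([ 536. , -293.2]), array([33.3, 10.6]), 68.2, 47, np.float64(0.0807))
side 0.094 (array([ 539.5, -294.6]), array([35.9, 11.6]), 88.3, 33, np.float64(0.0984))
3 rows:
  [0.0, 0.0, -0.0542] [0.0, 0.0, 0.0]
[ 0.86719327 -0.03978551 -0.49637985]
```

View pics/st2.png

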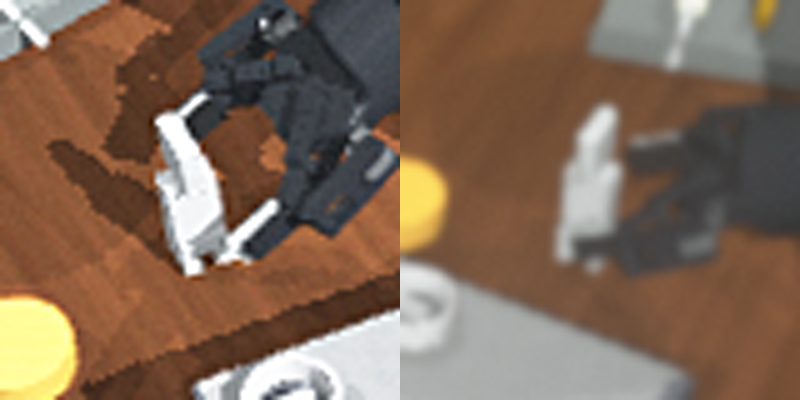

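Both views show the key standing free on its foot between the opened fingers. Depth puts its top at 0.098, its axis at (0.540,-0.300), and the bow plate at yaw 86.5°. I retreat and re-approach from above.

```bash
python3 - <<'E'
from h import *
m=monitor.sense();r=R.from_quat(m['tool_rot']);p=np.array(m['tcp_pos']);tz=r.apply([0,0,1])
rd=down(86.5);rv=(r.inv()*rd).as_rotvec();print(np.degrees(rv),R.from_quat([0,0,0,1]).magnitude())
ra=r*R.from_rotvec(rv*.25)
plan((p-.13*tz,r),([.42,-.30,.23],ra),([.535,-.30,.23],rd))
E
```

```text
[ 46.28178051 -47.466701   -80.59680341] 0.0
3 rows:
  [-0.0, -0.0, -0.0542] [0.0, 0.0, 0.0]
4 rows:
  [0.0334, 0.0015, -0.019] [0.421, -0.431, -0.733]
  [0.0321, 0.0033, -0.0208] [0.421, -0.431, -0.733]
  [0.0307, 0.005, -0.0226] [0.421, -0.431, -0.733]
  [0.0289, 0.0064, -0.0245] [0.421, -0.431, -0.733]
12 rows:
  [0.0074, 0.0037, 0.0087] [0.421, -0.431, -0.733]
  [0.0074, 0.0048, 0.0081] [0.421, -0.431, -0.733]
  [0.0074, 0.0058, 0.0074] [0.421, -0.431, -0.733]
  [0.0072, 0.0068, 0.0067] [0.421, -0.431, -0.733]
  [0.0069, 0.0078, 0.006] [0.421, -0.431, -0.733]
  [0.0064, 0.0087, 0.0052] [0.421, -0.431, -0.733]
  [0.0059, 0.0094, 0.0044] [0.421, -0.431, -0.733]
  [0.0052, 0.0101, 0.0037] [0.421, -0.431, -0.733]
  [0.0045, 0.0107, 0.0029] [0.421, -0.431, -0.733]
  [0.0037, 0.0112, 0.0021] [0.421, -0.431, -0.733]
  [0.0027, 0.0116, 0.0014] [0.421, -0.431, -0.733]
  [0.0018, 0.0118, 0.0007] [0.421, -0.431, -0.733]
```

```bash
python3 -m pendant '[[[0,0,-0.0542,0,0,0,1],[0,0,-0.0542,0,0,0,1],[0,0,-0.0542,0,0,0,1],[0.0334,0.0015,-0.019,0.421,-0.431,-0.733,1],[0.0321,0.0033,-0.0208,0.421,-0.431,-0.733,1],[0.0307,0.005,-0.0226,0.421,-0.431,-0.733,1],[0.0289,0.0064,-0.0245,0.421,-0.431,-0.733,1],[0.0074,0.0037,0.0087,0.421,-0.431,-0.733,1],[0.0074,0.0048,0.0081,0.421,-0.431,-0.733,1],[0.0074,0.0058,0.0074,0.421,-0.431,-0.733,1],[0.0072,0.0068,0.0067,0.421,-0.431,-0.733,1],[0.0069,0.0078,0.006,0.421,-0.431,-0.733,1],[0.0064,0.0087,0.0052,0.421,-0.431,-0.733,1],[0.0059,0.0094,0.0044,0.421,-0.431,-0.733,1],[0.0052,0.0101,0.0037,0.421,-0.431,-0.733,1],[0.0045,0.0107,0.0029,0.421,-0.431,-0.733,1],[0.0037,0.0112,0.0021,0.421,-0.431,-0.733,1],[0.0027,0.0116,0.0014,0.421,-0.431,-0.733,1],[0.0018,0.0118,0.0007,0.421,-0.431,-0.733,1]]]'
python3 - <<'E'
from h import *
s=snap('scene');P=cloud(s);q=P[(s['depth']>0)&(np.hypot(P[...,0]-.54,P[...,1]+.3)<.05)]
print('key top',rect(q[(q[:,2]>.09)&(q[:,2]<.11)]))
m=monitor.sense();print(np.round(m['q'],2))
rd=down(86.5);plan(([.54,-.3005,.20],rd))
E
```

```text
t: 10.1
tcp_pos: [0.5347, -0.2994, 0.2299]
tool_rot: [0.727, 0.687, -0.001, -0.001]
force: [-0.7, 0.1, -1.0]
finger_gap: 1.002
gripper_force: 0.0
key top (array([ 540.7, -300.1]), array([36. , 11.5]), 89.0, 49, np.float64(0.0978))
[-0.69  0.53  1.48 -0.    1.13 -0.63]
1 rows:
  [-0.0025, 0.0031, 0.0375] [-0.005, 0.02, 0.075]
```

```bash
python3 - <<'E'
from h import *
s=snap('wrist');P=cloud(s);q=P[(s['depth']>0)&(np.hypot(P[...,0]-.54,P[...,1]+.3)<.05)]
for lo,hi in((.092,.11),(.055,.075),(.01,.03)):
    w=q[(q[:,2]>lo)&(q[:,2]<hi)]
    if len(w)>9: print(lo,rect(w),np.percentile(w[:,2],95))
E
```

```text
0.092 (array([ 539.2, -299.7]), array([33.2, 11.6]), 87.2, 597, np.float64(0.099)) 0.10034479720134656
0.055 (array([ 539.7, -295.8]), array([25.7, 27.6]), 87.2, 353, np.float64(0.0653)) 0.06697478732956187
0.01 (array([ 539.8, -288.8]), array([ 5.5, 27.7]), 87.5, 199, np.float64(0.0243)) 0.02713060613602371
```

```bash
python3 - <<'E'
from h import *
rd=down(87.2);plan(([.5394,-.2997,.081],rd),n=4)
E
```

```text
4 rows:
  [-0.0004, 0.0009, 0.0465] [0.001, -0.001, -0.016]
  [-0.0004, 0.0009, 0.0465] [0.001, -0.001, -0.016]
  [-0.0004, 0.0009, 0.0465] [0.001, -0.001, -0.016]
  [-0.0004, 0.0009, 0.0465] [0.001, -0.001, -0.016]
```

```bash
python3 -m pendant '[[[-0.0004,0.0009,0.0465,0,0,-0.016,1],[-0.0004,0.0009,0.0465,0,0,-0.016,1],[-0.0004,0.0009,0.0465,0,0,-0.016,1],[-0.0004,0.0009,0.0465,0,0,-0.016,1],[0,0,0,0,0,0,0.5],[0,0,0,0,0,0,0.2],[0,0,0,0,0,0,0],[0,0,0,0,0,0,0],[0,0,0,0,0,0,0],[0,0,0,0,0,0,0],[0,0,0,0,0,0,0],[0,0,0,0,0,0,0]]]' 80
python3 - <<'E'
from h import *
m=monitor.sense();p0=np.array(m['tcp_pos']);r=R.from_quat(m['tool_rot']);print(p0,r.apply([0,0,1]),np.degrees(np.arctan2(*r.apply([1,0,0])[[1,0]])),m['gripper_force'])
rs=down(-5.3)
# TCP height above foot = p0.z ; key axis = TCP axis in x,y
x,y=.5725,-.1035
plan((p0+[0,0,.14],down(60)),([x,y,.22],rs),([x,y,.205],rs))
E
```

```text
t: 11.4
tcp_pos: [0.539, -0.302, 0.0834]
tool_rot: [0.725, 0.688, 0.001, 0.002]
force: [0.1, 1.0, 7.9]
finger_gap: 0.122
gripper_force: 79.0
[ 0.53900761 -0.30202272  0.08335378] [ 0.00374283 -0.00221285 -0.99999055] 86.99329731640368 79.0334415435791
4 rows:
  [-0.0001, 0.0002, -0.0437] [0.009, 0.002, 0.982]
  [-0.0001, 0.0001, -0.0437] [0.009, 0.002, 0.982]
  [-0.0, 0.0001, -0.0437] [0.009, 0.002, 0.982]
  [-0.0, 0.0, -0.0437] [0.009, 0.002, 0.982]
10 rows:
  [0.0236, -0.0088, 0.0004] [0.0, 0.0, 0.95]
  [0.0224, -0.0114, 0.0004] [0.0, 0.0, 0.95]
  [0.021, -0.0139, 0.0004] [0.0, 0.0, 0.95]
  [0.0193, -0.0162, 0.0004] [0.0, 0.0, 0.95]
  [0.0173, -0.0183, 0.0004] [0.0, 0.0, 0.95]
  [0.0151, -0.0201, 0.0004] [0.0, 0.0, 0.95]
  [0.0127, -0.0217, 0.0004] [0.0, 0.0, 0.95]
  [0.0102, -0.023, 0.0004] [0.0, 0.0, 0.95]
  [0.0075, -0.024, 0.0004] [0.0, 0.0, 0.95]
  [0.0047, -0.0247, 0.0004] [0.0, 0.0, 0.95]
1 rows:
  [0.0, 0.0, 0.0188] [0.0, 0.0, 0.0]
```

```bash
python3 -m pendant '[[[0,0,-0.0437,0,0,0,0],[0,0,-0.0437,0,0,0.982,0],[0,0,-0.0437,0,0,0.982,0],[0,0,-0.0437,0,0,0.982,0],[0,0,0,0,0,0.982,0],[0.0236,-0.0088,0.0004,0,0,0.95,0],[0.0224,-0.0114,0.0004,0,0,0.95,0],[0.021,-0.0139,0.0004,0,0,0.95,0],[0.0193,-0.0162,0.0004,0,0,0.95,0],[0.0173,-0.0183,0.0004,0,0,0.95,0],[0.0151,-0.0201,0.0004,0,0,0.95,0],[0.0127,-0.0217,0.0004,0,0,0.95,0],[0.0102,-0.023,0.0004,0,0,0.95,0],[0.0075,-0.024,0.0004,0,0,0.95,0],[0.0047,-0.0247,0.0004,0,0,0.95,0],[0,0,0,0,0,0,0],[0,0,0,0,0,0,0]]]'
python3 - <<'E'
from h import *
m=monitor.sense();p0=np.array(m['tcp_pos']);r=R.from_quat(m['tool_rot']);print(p0,r.apply([0,0,1]),np.degrees(np.arctan2(*r.apply([1,0,0])[[1,0]])))
for n in('scene','side'):
    s=snap(n,n+'5.png');P=cloud(s);q=P[(s['depth']>0)&(np.hypot(P[...,0]-p0[0],P[...,1]-p0[1])<.03)]
    for lo,hi in((.137,.16),(.162,.2)):
        w=q[(q[:,2]>lo)&(q[:,2]<hi)];print(n,lo,rect(w),w[:,2].min())
s=snap('wrist');P=cloud(s);q=P[(s['depth']>0)&(np.hypot(P[...,0]-p0[0],P[...,1]-p0[1])<.035)&(P[...,2]>.125)]
print(len(q));h=np.histogram(q[:,2],bins=np.arange(.12,.29,.01));print(h[0])
a=cv2.imread('pics/scene5.png');b=cv2.imread('pics/side5.png');o=[]
for im,n in((a,'scene'),(b,'side')):
    s=dict(np.load(f'pics/{n}.npz'));c=np.round(proj(s,p0-[0,0,.06])).astype(int);o.append(cv2.resize(im[c[1]-35:c[1]+35,c[0]-35:c[0]+35],(400,400),interpolation=cv2.INTER_CUBIC))
cv2.imwrite('pics/held.png',np.hstack(o))
E
```

```text
t: 13.1
tcp_pos: [0.5707, -0.1024, 0.2178]
tool_rot: [0.999, -0.045, -0.0, -0.0]
force: [-0.3, -0.5, -2.9]
finger_gap: 0.127
gripper_force: 78.8
[ 0.57071896 -0.10241431  0.21775344] [-5.52197485e-04  9.39670411e-05 -9.99999843e-01] -5.172208043461206
scene 0.137 (array([ 572.8, -103.2]), array([30.6, 28.5]), 85.2, 103, np.float64(0.152)) 0.13726928623544055
scene 0.162 (array([578.8, -99.5]), array([18.5, 32.8]), 33.9, 111, np.float64(0.183)) 0.16211317882613663
side 0.137 (array([567.8, -94.2]), array([38.6, 23.8]), 37.0, 113, np.float64(0.1504)) 0.1370338793278172
side 0.162 (array([568.8, -94.9]), array([30.3, 16.7]), 45.1, 128, np.float64(0.1813)) 0.16239073956290373
30394
[   3   51  117  565  262  279  191  325  295  683  924 2978 1680 3911
 3906 2976]
```

View pics/held.png

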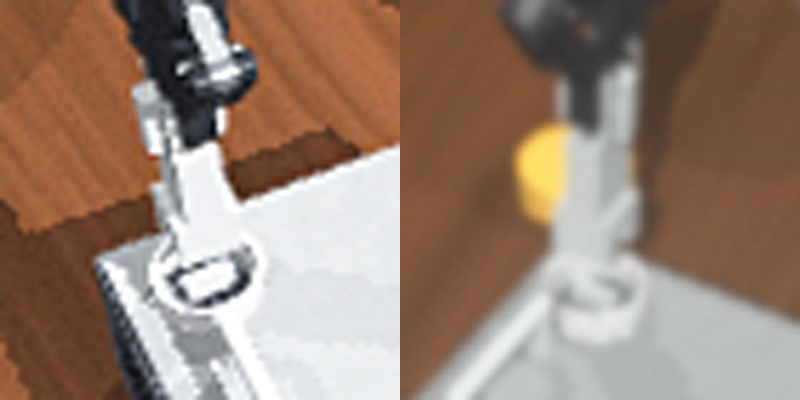

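The views show the key held vertically just above the right guard and lined up with the tab. Its foot centre is about 2 mm ahead of the TCP along tool x. I lower it while watching the force: landing high would be z≈0.189, seated z≈0.179.

```bash
python3 -m pendant '[[[-0.0002,0.0011,0.0165,0,0,0,0],[0,0,0.0165,0,0,0,0],[0,0,0,0,0,0,0]]]'; python3 -m pendant '[[[0,0,0.0025,0,0,0,0],[0,0,0.0025,0,0,0,0],[0,0,0,0,0,0,0]]]';python3 -m pendant '[[[0,0,0.0025,0,0,0,0],[0,0,0,0,0,0,0]]]'
```

```text
t: 13.55
tcp_pos: [0.5689, -0.1034, 0.1886]
tool_rot: [0.999, -0.047, -0.003, -0.001]
force: [-1.0, 0.8, -3.4]
finger_gap: 0.121
gripper_force: 78.7
t: 13.85
tcp_pos: [0.571, -0.1036, 0.1875]
tool_rot: [0.999, -0.047, 0.0, -0.0]
force: [0.4, -0.3, -2.5]
finger_gap: 0.132
gripper_force: 78.7
t: 14.05
tcp_pos: [0.5709, -0.1035, 0.1856]
tool_rot: [0.999, -0.046, 0.0, -0.0]
force: [-0.1, 1.0, -2.3]
finger_gap: 0.129
gripper_force: 78.7
```

```bash
python3 -m pendant '[[[0,0,0.0025,0,0,0,0],[0,0,0.0025,0,0,0,0],[0,0,0,0,0,0,0]]]'; python3 -m pendant '[[[0,0,0.0020,0,0,0,0],[0,0,0,0,0,0,0]]]';python3 -m pendant '[[[0,0,0.0018,0,0,0,0],[0,0,0,0,0,0,0]]]'
```

```text
t: 14.35
tcp_pos: [0.5707, -0.1035, 0.1813]
tool_rot: [0.999, -0.047, -0.0, -0.0]
force: [1.1, 0.1, -2.6]
finger_gap: 0.126
gripper_force: 78.7
t: 14.55
tcp_pos: [0.5708, -0.1035, 0.1798]
tool_rot: [0.999, -0.047, 0.0, -0.0]
force: [-0.2, -0.2, -1.6]
finger_gap: 0.129
gripper_force: 78.7
t: 14.75
tcp_pos: [0.5711, -0.1037, 0.1792]
tool_rot: [0.999, -0.047, 0.0, -0.0]
force: [-1.2, -0.0, 2.2]
finger_gap: 0.125
gripper_force: 79.6
```

Seated at z=0.179. I ease off slightly and turn anticlockwise.

```bash
python3 -m pendant '[[[0,0.0003,-0.0006,0,0,-0.9,0],[0,0.0003,0,0,0,-0.9,0],[0,0.0003,0,0,0,-0.9,0],[0,0.0003,0,0,0,-0.9,0],[0,0.0003,0,0,0,-0.9,0],[0,0.0003,0,0,0,-0.9,0],[0,0.0003,0,0,0,-0.9,0],[0,0,0,0,0,0,0]]]'; cat > st.py <<'E'
from h import *
m=monitor.sense();r=R.from_quat(m['tool_rot']);x=r.apply([1,0,0]);print('phi',round(np.degrees(np.arctan2(x[1],x[0])),2),np.round(m['tcp_pos'],4),'F',np.round(m['force'],1),'M',np.round(m['ft_torque'],2),'q6',round(m['q'][5],2),'tz',np.round(r.apply([0,0,1]),3))
E
python3 st.py
```

```text
t: 15.55
tcp_pos: [0.5715, -0.1046, 0.1793]
tool_rot: [0.946, 0.325, 0.001, -0.001]
force: [-0.6, 2.4, 0.2]
finger_gap: 0.126
gripper_force: 79.3
phi 37.95 [ 0.5715 -0.1046  0.1793] F [-0.6  2.4  0.2] M [ 0.46  0.03 -0.01] q6 0.53 tz [ 0.001  0.001 -1.   ]
```

```bash
python3 -m pendant '[[[0,0.0003,0,0,0,-0.9,0],[0,0.0003,0,0,0,-0.9,0],[0,0.0003,0,0,0,-0.9,0],[0,0.0003,0,0,0,-0.9,0],[0,0.0003,0,0,0,-0.9,0],[0,0.0003,0,0,0,-0.9,0],[0,0.0003,0,0,0,-0.9,0],[0,0,0,0,0,0,0]]]' >/dev/null; python3 st.py; python3 -m pendant '[[[0,0,0,0,0,-0.6,0],[0,0,0,0,0,0,0]]]' >/dev/null; python3 st.py;  python3 -m pendant '[[[0,0,0,0,0,-0.4,0],[0,0,0,0,0,0,0]]]' >/dev/null; python3 st.py;python3 -m pendant '[[[0,0,0,0,0,-0.4,0],[0,0,0,0,0,0,0]]]' >/dev/null; python3 st.py
```

```text
phi 81.16 [ 0.5724 -0.1054  0.1793] F [-1.   2.8  1.8] M [0.6  0.21 0.01] q6 -0.22 tz [-0.     0.002 -1.   ]
phi 85.22 [ 0.5725 -0.1055  0.1793] F [-0.6  3.3  2.4] M [ 0.77  0.22 -0.01] q6 -0.29 tz [ 0.     0.001 -1.   ]
phi 87.97 [ 0.5725 -0.1055  0.1793] F [-1.2  3.   3.1] M [0.87 0.21 0.01] q6 -0.34 tz [ 0.     0.001 -1.   ]
phi 90.75 [ 0.5726 -0.1056  0.1792] F [-0.6  3.6  3.9] M [0.85 0.29 0.07] q6 -0.39 tz [ 0.     0.001 -1.   ]
```

```bash
echo "print('tau6',np.round(m['tau'][[0,5]],3))">>st.py; for i in 1; do python3 st.py; done; python3 -m pendant '[[[0,0,0,0,0,-0.4,0],[0,0,0,0,0,0,0]]]' >/dev/null; python3 st.py;  python3 -m pendant '[[[0,0,0,0,0,-0.4,0],[0,0,0,0,0,0,0]]]' >/dev/null; python3 st.py
```

```text
phi 90.75 [ 0.5726 -0.1056  0.1792] F [-0.6  3.6  3.9] M [0.85 0.29 0.07] q6 -0.39 tz [ 0.     0.001 -1.   ]
tau6 [-2.189 -0.156]
phi 93.5 [ 0.5726 -0.1057  0.1792] F [-1.5  4.4  4.4] M [ 0.95  0.27 -0.01] q6 -0.44 tz [ 0.     0.001 -1.   ]
tau6 [-2.301 -0.192]
phi 96.22 [ 0.5727 -0.1057  0.1792] F [-2.1  5.   3.7] M [ 1.08  0.3  -0.28] q6 -0.48 tz [ 0.001  0.001 -1.   ]
tau6 [-2.222 -0.404]
```

```bash
python3 -m pendant '[[[0,0,0,0,0,-0.4,0],[0,0,0,0,0,0,0]]]' >/dev/null; python3 st.py;  python3 -m pendant '[[[0,0,0,0,0,-0.4,0],[0,0,0,0,0,0,0]]]' >/dev/null; python3 st.py
```

```text
phi 98.97 [ 0.5728 -0.1059  0.1792] F [-1.   3.9  4.2] M [ 0.98  0.32 -0.4 ] q6 -0.53 tz [ 0.001  0.001 -1.   ]
tau6 [-1.881 -0.548]
phi 101.68 [ 0.5729 -0.106   0.1792] F [-1.5  4.2  4.8] M [ 0.95  0.25 -0.76] q6 -0.58 tz [ 0.001  0.001 -1.   ]
tau6 [-1.577 -0.874]
```

The stop is clearly felt, with the moment rising to -0.76 N m against 0.08 N m of friction. I back off to mid-play and lift.

```bash
python3 -m pendant '[[[0,0,0,0,0,0.8,0],[0,0,0,0,0,0.8,0],[0,0,0,0,0,0.6,0],[0,0,0,0,0,0,0]]]' >/dev/null; python3 st.py; python3 -m pendant '[[[0,0,-0.015,0,0,0,0],[0,0,-0.03,0,0,0,0],[0,0,0,0,0,0,0]]]'; python3 st.py; python3 - <<'E'
from h import *
L=np.array([.590,.0448]);u=np.array([np.cos(np.radians(-5.3)),np.sin(np.radians(-5.3))])
T=L-.002*u
plan(([*T,.218],down(-5.3)))
s=snap('wrist');P=cloud(s);ok=s['depth']>0
q=P[ok&(np.hypot(P[...,0]-.5725,P[...,1]+.1035)<.0165)&(P[...,2]>.1)&(P[...,2]<.112)];print('tabR',rect(q) if len(q)>5 else len(q))
s=snap('scene');P=cloud(s);p0=monitor.sense()['tcp_pos'];q=P[(s['depth']>0)&(np.hypot(P[...,0]-p0[0],P[...,1]-p0[1])<.035)]
w=q[(q[:,2]>.137)&(q[:,2]<.16)];print(rect(w))
E
```

```text
phi 86.8 [ 0.573  -0.1072  0.1792] F [-0.9 -0.4  4.6] M [ 0.13  0.33 -0.01] q6 -0.32 tz [ 0.001 -0.002 -1.   ]
tau6 [-0.15   0.228]
t: 18.45
tcp_pos: [0.575, -0.1076, 0.2177]
tool_rot: [0.726, 0.687, 0.001, 0.004]
force: [0.8, 0.5, -2.3]
finger_gap: 0.129
gripper_force: 78.9
phi 86.85 [ 0.575  -0.1076  0.2177] F [ 0.8  0.5 -2.3] M [-0.03 -0.09 -0.03] q6 -0.32 tz [ 0.007 -0.004 -1.   ]
tau6 [ 0.209 -0.002]
14 rows:
  [0.0137, 0.0004, -0.0001] [0.005, -0.002, 0.957]
  [0.0136, -0.0012, -0.0001] [0.005, -0.002, 0.957]
  [0.0134, -0.0027, -0.0001] [0.005, -0.002, 0.957]
  [0.013, -0.0042, -0.0001] [0.005, -0.002, 0.957]
  [0.0124, -0.0057, -0.0001] [0.005, -0.002, 0.957]
  [0.0117, -0.0071, -0.0001] [0.005, -0.002, 0.957]
  [0.0108, -0.0084, -0.0001] [0.005, -0.002, 0.957]
  [0.0098, -0.0096, -0.0001] [0.005, -0.002, 0.957]
  [0.0086, -0.0106, -0.0001] [0.005, -0.002, 0.957]
  [0.0073, -0.0115, -0.0001] [0.005, -0.002, 0.957]
  [0.006, -0.0123, -0.0001] [0.005, -0.002, 0.957]
  [0.0045, -0.0129, -0.0] [0.005, -0.002, 0.957]
  [0.003, -0.0133, -0.0] [0.005, -0.002, 0.957]
  [0.0015, -0.0136, -0.0] [0.005, -0.002, 0.957]
tabR (array([573.4, -98.1]), array([10.2,  7.5]), 85.9, 137, np.float64(0.1058))
(array([ 575. , -103.9]), array([27.9, 30.2]), 81.8, 94, np.float64(0.1535))
```

```bash
python3 - <<'E'
from h import *
L=np.array([.590,.0448]);u=np.array([np.cos(np.radians(-5.3)),np.sin(np.radians(-5.3))])
T=L-.003*u
e=plan(([.573,-.09,.24],down(80)),([*T,.24],down(-1.5)));plan(([*T,.215],down(-1.5)),start=e)
E
```

```text
2 rows:
  [0.0103, -0.0005, -0.0156] [0.007, 0.003, 0.496]
  [0.0103, -0.0011, -0.0156] [0.007, 0.003, 0.496]
13 rows:
  [0.013, -0.0009, 0.0] [0.0, 0.0, 0.912]
  [0.0128, -0.0023, 0.0] [0.0, 0.0, 0.912]
  [0.0125, -0.0037, 0.0] [0.0, 0.0, 0.912]
  [0.012, -0.0051, 0.0] [0.0, 0.0, 0.912]
  [0.0114, -0.0064, 0.0] [0.0, 0.0, 0.912]
  [0.0106, -0.0076, 0.0] [0.0, 0.0, 0.912]
  [0.0098, -0.0087, 0.0] [0.0, 0.0, 0.912]
  [0.0087, -0.0097, 0.0] [0.0, 0.0, 0.912]
  [0.0076, -0.0106, 0.0] [0.0, 0.0, 0.912]
  [0.0064, -0.0114, 0.0] [0.0, 0.0, 0.912]
  [0.0052, -0.012, 0.0] [0.0, 0.0, 0.912]
  [0.0038, -0.0125, 0.0] [0.0, 0.0, 0.912]
  [0.0024, -0.0128, 0.0] [0.0, 0.0, 0.912]
1 rows:
  [0.0, 0.0, 0.0312] [0.0, 0.0, 0.0]
```

```bash
python3 -m pendant '[[[0.0103,-0.0005,-0.0156,0.007,0.003,0.496,0],[0.0103,-0.0011,-0.0156,0.007,0.003,0.496,0],[0.013,-0.0009,0,0,0,0.912,0],[0.0128,-0.0023,0,0,0,0.912,0],[0.0125,-0.0037,0,0,0,0.912,0],[0.012,-0.0051,0,0,0,0.912,0],[0.0114,-0.0064,0,0,0,0.912,0],[0.0106,-0.0076,0,0,0,0.912,0],[0.0098,-0.0087,0,0,0,0.912,0],[0.0087,-0.0097,0,0,0,0.912,0],[0.0076,-0.0106,0,0,0,0.912,0],[0.0064,-0.0114,0,0,0,0.912,0],[0.0052,-0.012,0,0,0,0.912,0],[0.0038,-0.0125,0,0,0,0.912,0],[0.0024,-0.0128,0,0,0,0.912,0],[0,0,0.0312,0,0,0,0],[0,0,0,0,0,0,0]]]'>/dev/null; python3 st.py; python3 - <<'E'
from h import *
p0=monitor.sense()['tcp_pos'];f=p0[2]-.0834
for n in('scene','side'):
    s=snap(n,n+'6.png');P=cloud(s);q=P[(s['depth']>0)&(np.hypot(P[...,0]-p0[0],P[...,1]-p0[1])<.035)]
    w=q[(q[:,2]>f+.004)&(q[:,2]<f+.028)];print(n,rect(w))
    w=q[(q[:,2]>f+.018)&(q[:,2]<f+.028)];print(n,rect(w))
    c=np.round(proj(s,p0-[0,0,.06])).astype(int);im=cv2.imread(f'pics/{n}6.png')
    cv2.imwrite(f'pics/c{n}.png',cv2.resize(im[c[1]-30:c[1]+30,c[0]-30:c[0]+30],(400,400),interpolation=cv2.INTER_CUBIC))
cv2.imwrite('pics/held2.png',np.hstack([cv2.imread('pics/cscene.png'),cv2.imread('pics/cside.png')]))
E
```

```text
phi -1.48 [0.5837 0.0459 0.2112] F [-1.1 -0.8 -3.7] M [0.02 0.04 0.03] q6 1.48 tz [-0.01   0.002 -1.   ]
tau6 [0.061 0.021]
scene (array([585.1,  44.5]), array([32.3, 28.8]), 88.0, 109, np.float64(0.1477))
scene (array([590.6,  49.8]), array([21.1, 37.6]), 46.1, 63, np.float64(0.1508))
side (array([581.1,  54.5]), array([39.5, 23.4]), 39.8, 129, np.float64(0.1465))
side (array([586.5,  48.9]), array([29.5, 29.8]), 0.7, 67, np.float64(0.1521))
```

View pics/held2.png

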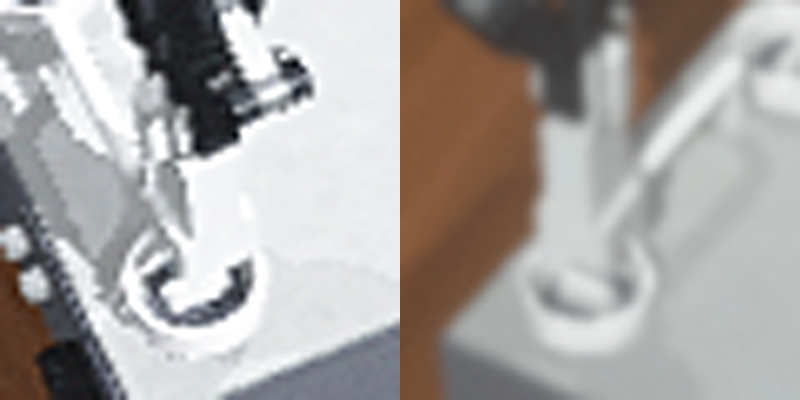

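The views show the key just above the left guard with the tab still visible below it, and the arm was still settling. I settle with a small yaw correction and measure again.

```bash
python3 -m pendant '[[[0,0,0,0,0,0.29,0],[0,0,0,0,0,0,0],[0,0,0,0,0,0,0]]]'>/dev/null; python3 st.py; python3 - <<'E'
from h import *
p0=monitor.sense()['tcp_pos'];f=p0[2]-.0834
s=snap('scene');P=cloud(s);q=P[(s['depth']>0)&(np.hypot(P[...,0]-p0[0],P[...,1]-p0[1])<.035)]
for a in(.002,.004,.006,.008):
    w=q[(q[:,2]>f+a)&(q[:,2]<f+.027)];print(rect(w))
E
```

```text
phi -3.51 [0.5871 0.0452 0.2158] F [ 1.  -0.1 -2.7] M [ 0.01  0.06 -0.03] q6 1.52 tz [-0.     0.001 -1.   ]
tau6 [0.006 0.006]
(array([589.3,  44.5]), array([29.2, 28.6]), 87.7, 115, np.float64(0.151))
(array([589.3,  44.5]), array([29.2, 28.6]), 87.7, 109, np.float64(0.1512))
(array([589.3,  44.5]), array([29.2, 28.6]), 87.7, 102, np.float64(0.1526))
(array([589.3,  44.5]), array([29.2, 28.6]), 87.7, 98, np.float64(0.1534))
```

```bash
python3 -m pendant '[[[0.0007,0,0.015,0,0,0.15,0],[0,0,0.014,0,0,0,0],[0,0,0,0,0,0,0]]]'|grep -E 'tcp|force';  python3 -m pendant '[[[0,0,0.0025,0,0,0,0],[0,0,0.0025,0,0,0,0],[0,0,0,0,0,0,0]]]'|grep -E 'tcp|force';python3 -m pendant '[[[0,0,0.0025,0,0,0,0],[0,0,0.0025,0,0,0,0],[0,0,0,0,0,0,0]]]'|grep -E 'tcp|force';
```

```text
tcp_pos: [0.5856, 0.0456, 0.1895]
force: [-0.5, 0.2, -1.7]
gripper_force: 78.8
tcp_pos: [0.5873, 0.0455, 0.1878]
force: [1.5, 0.2, -1.9]
gripper_force: 78.8
tcp_pos: [0.5871, 0.0455, 0.1838]
force: [0.8, -0.4, -2.5]
gripper_force: 78.8
```

```bash
python3 -m pendant '[[[0,0,0.0025,0,0,0,0],[0,0,0,0,0,0,0]]]'|grep -E 'tcp|force'; python3 st.py
```

```text
tcp_pos: [0.5871, 0.0455, 0.1818]
force: [-1.1, -0.3, -2.9]
gripper_force: 78.8
phi -4.57 [0.5871 0.0455 0.1818] F [-1.1 -0.3 -2.9] M [-0.05  0.02 -0.02] q6 1.54 tz [-0.002  0.001 -1.   ]
tau6 [-0.015 -0.   ]
```

It has dropped onto the left tab. I seat it and turn.

```bash
python3 -m pendant '[[[0,0,0.002,0,0,0,0],[0,0,0.0008,0,0,0,0],[0,0,0,0,0,0,0]]]'|grep -E 'tcp|force'; python3 -m pendant '[[[0,0.0003,0,0,0,-0.9,0],[0,0.0003,0,0,0,-0.9,0],[0,0.0003,0,0,0,-0.9,0],[0,0.0003,0,0,0,-0.9,0],[0,0.0003,0,0,0,-0.9,0],[0,0.0003,0,0,0,-0.9,0],[0,0.0003,0,0,0,-0.9,0],[0,0,0,0,0,0,0]]]' >/dev/null; python3 st.py
```

```text
tcp_pos: [0.5872, 0.0455, 0.1796]
force: [0.2, -0.4, -2.9]
gripper_force: 78.8
phi 38.73 [0.5877 0.0439 0.1797] F [-0.7 -0.1 -3.3] M [-0.02  0.02 -0.02] q6 0.78 tz [-0.001  0.001 -1.   ]
tau6 [ 0.059 -0.422]
```

```bash
python3 -m pendant '[[[0,0.0003,0,0,0,-0.9,0],[0,0.0003,0,0,0,-0.9,0],[0,0.0003,0,0,0,-0.9,0],[0,0.0003,0,0,0,-0.9,0],[0,0.0003,0,0,0,-0.9,0],[0,0.0003,0,0,0,-0.9,0],[0,0.0003,0,0,0,-0.9,0],[0,0,0,0,0,0,0]]]' >/dev/null; python3 st.py;  python3 -m pendant '[[[0,0,0,0,0,-0.8,0],[0,0,0,0,0,-0.4,0],[0,0,0,0,0,0,0]]]' >/dev/null; python3 st.py;  python3 -m pendant '[[[0,0,0,0,0,-0.8,0],[0,0,0,0,0,0,0]]]' >/dev/null; python3 st.py
```

```text
phi 81.94 [0.5892 0.0428 0.1798] F [ 0.4 -0.4 -3.1] M [-0.15 -0.04 -0.04] q6 0.02 tz [-0.001  0.001 -1.   ]
tau6 [ 0.32 -0.42]
phi 90.12 [0.5895 0.0428 0.1798] F [ 0.5 -1.2 -3. ] M [-0.14 -0.15 -0.04] q6 -0.12 tz [-0.     0.001 -1.   ]
tau6 [ 0.498 -0.234]
phi 95.6 [0.5896 0.0429 0.1798] F [ 0.9 -0.9 -3.6] M [-0.15 -0.32 -0.14] q6 -0.22 tz [ 0.     0.001 -1.   ]
tau6 [ 0.589 -0.504]
```

```bash
python3 -m pendant '[[[0,0,0,0,0,-0.4,0],[0,0,0,0,0,0,0]]]' >/dev/null; python3 st.py;  python3 -m pendant '[[[0,0,0,0,0,-0.5,0],[0,0,0,0,0,0,0]]]' >/dev/null; python3 st.py
```

```text
phi 98.29 [0.5896 0.0429 0.1798] F [ 1.5 -0.8 -3.7] M [-0.18 -0.44 -0.46] q6 -0.26 tz [ 0.     0.001 -1.   ]
tau6 [ 0.982 -0.586]
phi 101.7 [0.5897 0.0429 0.1798] F [ 1.8 -1.9 -5.3] M [-0.22 -0.49 -0.78] q6 -0.32 tz [ 0.     0.002 -1.   ]
tau6 [ 1.382 -0.951]
```

The left stop is felt too (-0.78 N m). I back off, lift and check both tabs.

```bash
python3 -m pendant '[[[0,0,0,0,0,0.8,0],[0,0,0,0,0,0.8,0],[0,0,0,0,0,0.6,0],[0,0,-0.015,0,0,0,0],[0,0,-0.03,0,0,0,0],[0,0,-0.03,0,0,0,0],[0,0,0,0,0,0,0]]]' |grep force; python3 st.py; python3 - <<'E'
from h import *
p0=monitor.sense()['tcp_pos']
for n in('wrist','scene','side'):
    s=snap(n,n+'7.png');P=cloud(s)
    for c in((.5725,-.1035),(.590,.0448)):
        q=P[(s['depth']>0)&(np.hypot(P[...,0]-c[0],P[...,1]-c[1])<.0165)&(P[...,2]>.1015)&(P[...,2]<.11)]
        if len(q)>8: print(n,c,rect(q))
s=dict(np.load('pics/scene.npz'));P=cloud(s);f=p0[2]-.0834
q=P[(s['depth']>0)&(np.hypot(P[...,0]-p0[0],P[...,1]-p0[1])<.035)&(P[...,2]>f+.004)&(P[...,2]<f+.027)];print('foot',rect(q),P[(np.hypot(P[...,0]-p0[0],P[...,1]-p0[1])<.03)&(P[...,2]>.12)][:,2].min(),f)
e=plan(([.52,-.30,.25],down(86)));plan(([.52,-.30,.089],down(86)),start=e)
E
```

```text
force: [-0.1, -0.5, -2.0]
gripper_force: 79.0
phi 86.93 [0.5911 0.0429 0.244 ] F [-0.1 -0.5 -2. ] M [ 0.06 -0.05 -0.03] q6 -0.06 tz [ 0.006  0.    -1.   ]
tau6 [ 0.129 -0.001]
wrist (0.5725, -0.1035) (array([ 572.7, -102.1]), array([20.2,  7.6]), 86.2, 142, np.float64(0.1055))
wrist (0.59, 0.0448) (array([589.9,  48.5]), array([15.4,  7.8]), 82.6, 170, np.float64(0.1058))
scene (0.59, 0.0448) (array([590.7,  44.3]), array([21.9,  6.8]), 82.0, 27, np.float64(0.1047))
side (0.5725, -0.1035) (array([ 572.7, -100.8]), array([20.8,  6.6]), 82.8, 19, np.float64(0.1055))
side (0.59, 0.0448) (array([589.4,  48.1]), array([20.4,  8.1]), 87.1, 27, np.float64(0.1044))
foot (array([590.4,  44.6]), array([31.1, 28.4]), 86.9, 113, np.float64(0.1789)) 0.15671641348335197 0.1605922710543488
8 rows:
  [-0.0541, -0.0077, -0.0017] [-0.003, -0.001, 0.016]
  [-0.0541, -0.0076, -0.0017] [-0.003, -0.001, 0.016]
  [-0.0541, -0.0075, -0.0017] [-0.003, -0.001, 0.016]
  [-0.0542, -0.0074, -0.0017] [-0.003, -0.001, 0.016]
  [-0.0542, -0.0073, -0.0017] [-0.003, -0.001, 0.016]
  [-0.0542, -0.0072, -0.0017] [-0.003, -0.001, 0.016]
  [-0.0542, -0.0071, -0.0017] [-0.003, -0.001, 0.016]
  [-0.0542, -0.007, -0.0017] [-0.003, -0.001, 0.016]
4 rows:
  [0.0, 0.0, 0.0503] [0.0, 0.0, 0.0]
```

Both tabs now lie at yaw ~83–86°, i.e. at their unlocked stops. I place the key on the bench.

```bash
python3 -m pendant '[[[-0.0541,-0.0077,-0.0017,0,0,0,0],[-0.0541,-0.0076,-0.0017,0,0,0,0],[-0.0541,-0.0075,-0.0017,0,0,0,0],[-0.0542,-0.0074,-0.0017,0,0,0,0],[-0.0542,-0.0073,-0.0017,0,0,0,0],[-0.0542,-0.0072,-0.0017,0,0,0,0],[-0.0542,-0.0071,-0.0017,0,0,0,0],[-0.0542,-0.007,-0.0017,0,0,0,0],[0,0,0.0503,0,0,0,0],[0,0,0.0503,0,0,0,0],[0,0,0.0503,0,0,0,0],[0,0,0.047,0,0,0,0],[0,0,0,0,0,0,0],[0,0,0,0,0,0,0]]]' >/dev/null; python3 st.py
```

```text
phi 86.88 [ 0.5224 -0.2998  0.0909] F [ 0.3  0.3 -1.3] M [-0.04 -0.04 -0.03] q6 -0.65 tz [-0.004  0.004 -1.   ]
tau6 [-0.087 -0.001]
```

```bash
python3 -m pendant '[[[0,0,0.005,0,0,0,0],[0,0,0.0025,0,0,0,0],[0,0,0,0,0,0,0]]]'|grep -E 'tcp|force'; python3 -m pendant '[[[0,0,0.0018,0,0,0,0],[0,0,0,0,0,0,0]]]'|grep -E 'tcp|force';python3 -m pendant '[[[0,0,0.0012,0,0,0,0],[0,0,0,0,0,0,0]]]'|grep -E 'tcp|force'
```

```text
tcp_pos: [0.5235, -0.3006, 0.0871]
force: [-0.3, 0.3, -2.6]
gripper_force: 79.7
tcp_pos: [0.5232, -0.3005, 0.085]
force: [0.5, 0.2, -2.4]
gripper_force: 79.7
tcp_pos: [0.5231, -0.3004, 0.0835]
force: [-0.5, -0.5, -2.9]
gripper_force: 79.7
```

```bash
python3 -m pendant '[[[0,0,0.0012,0,0,0,0],[0,0,0,0,0,0,0]]]'|grep -E 'tcp|force'; python3 -m pendant '[[[0,0,0.0010,0,0,0,0],[0,0,0,0,0,0,0]]]'|grep -E 'tcp|force'
```

```text
tcp_pos: [0.5232, -0.3005, 0.0831]
force: [-0.3, 0.4, 2.8]
gripper_force: 80.3
tcp_pos: [0.5234, -0.3006, 0.0831]
force: [-1.4, 1.1, 7.8]
gripper_force: 81.1
```

```bash
python3 -m pendant '[[[0,0,-0.0008,0,0,0,0.3],[0,0,0,0,0,0,0.6],[0,0,0,0,0,0,1],[0,0,0,0,0,0,1],[0,0,0,0,0,0,1],[0,0,-0.03,0,0,0,1],[0,0,-0.05,0,0,0,1],[0,0,-0.05,0,0,0,1],[0,0,-0.05,0,0,0,1],[0,0,0,0,0,0,1]]]'|grep -E '^t|tcp|force|gap'; python3 - <<'E'
from h import *
s=snap('wrist');P=cloud(s);q=P[(s['depth']>0)&(np.hypot(P[...,0]-.523,P[...,1]+.3)<.05)]
for lo,hi in((.092,.11),(.055,.075)):
    w=q[(q[:,2]>lo)&(q[:,2]<hi)];print(rect(w) if len(w)>5 else len(w))
rp=down(-6.5);u=np.array([.9936,-.113,0])
H=np.array([.5865,-.028,.124]);print('handle wrist')
plan((H+[0,0,.10],rp))
E
```

```text
t: 28.95
tcp_pos: [0.5263, -0.303, 0.2326]
tool_rot: [0.726, 0.688, 0.001, 0.006]
force: [0.5, -0.3, 0.7]
finger_gap: 0.999
gripper_force: 0.0
(array([ 523.9, -298.6]), array([33.5, 11.6]), 86.6, 596, np.float64(0.099))
(array([ 523.8, -295. ]), array([26.1, 27.8]), 87.2, 360, np.float64(0.0654))
handle wrist
14 rows:
  [0.0247, 0.0042, 0.0005] [0.004, -0.001, 0.97]
  [0.025, 0.0013, 0.0004] [0.004, -0.001, 0.97]
  [0.025, -0.0016, 0.0004] [0.004, -0.001, 0.97]
  [0.0246, -0.0045, 0.0004] [0.004, -0.001, 0.97]
  [0.024, -0.0074, 0.0004] [0.004, -0.001, 0.97]
  [0.0229, -0.0101, 0.0004] [0.004, -0.001, 0.97]
  [0.0216, -0.0127, 0.0004] [0.004, -0.001, 0.97]
  [0.02, -0.0151, 0.0005] [0.004, -0.001, 0.97]
  [0.0181, -0.0173, 0.0005] [0.004, -0.001, 0.97]
  [0.016, -0.0193, 0.0005] [0.004, -0.001, 0.97]
  [0.0136, -0.0211, 0.0005] [0.004, -0.001, 0.97]
  [0.0111, -0.0225, 0.0005] [0.004, -0.001, 0.97]
  [0.0084, -0.0236, 0.0005] [0.004, -0.001, 0.97]
  [0.0056, -0.0244, 0.0005] [0.004, -0.001, 0.97]
```

The key stands upright at (0.524,-0.299), with its top at 0.099. Next I go over the handle, closing along the panel's x (yaw ≈83.5°).

```bash
python3 - <<'E'
from h import *
rp=down(83.5)
e=plan(([.5868,-.028,.22],rp));plan(([.5868,-.028,.119],rp),start=e)
E
```

```text
6 rows:
  [0.0577, 0.0098, 0.0019] [0.007, 0.004, 0.082]
  [0.0578, 0.0092, 0.0019] [0.007, 0.004, 0.082]
  [0.0579, 0.0086, 0.0019] [0.007, 0.004, 0.082]
  [0.0579, 0.0081, 0.002] [0.007, 0.004, 0.082]
  [0.058, 0.0075, 0.002] [0.007, 0.004, 0.082]
  [0.0581, 0.0069, 0.002] [0.007, 0.004, 0.082]
3 rows:
  [0.0, 0.0, 0.0421] [0.0, 0.0, 0.0]
```

```bash
python3 -m pendant '[[[0.0577,0.0098,0.0019,0.007,0.004,0.082,1],[0.0578,0.0092,0.0019,0.007,0.004,0.082,1],[0.0579,0.0086,0.0019,0.007,0.004,0.082,1],[0.0579,0.0081,0.002,0.007,0.004,0.082,1],[0.058,0.0075,0.002,0.007,0.004,0.082,1],[0.0581,0.0069,0.002,0.007,0.004,0.082,1],[0,0,0,0,0,0,1]]]'|grep -E 'tcp|force'; python3 - <<'E'
from h import *
s=snap('wrist');P=cloud(s);Z=P[...,2]
q=P[(s['depth']>0)&(np.hypot(P[...,0]-.5865,P[...,1]+.028)<.05)&(Z>.119)&(Z<.14)];print(rect(q),np.percentile(q[:,2],[5,95]))
plan(([.5868,-.028,.119],down(83.5)))
E
```

```text
tcp_pos: [0.5842, -0.0207, 0.2155]
force: [-0.2, -0.1, 0.2]
gripper_force: 0.0
(array([585.9, -29.5]), array([78.9, 10. ]), 83.4, 1525, np.float64(0.1285)) [0.12558863 0.13004964]
2 rows:
  [-0.0029, 0.0026, 0.0604] [-0.043, -0.019, 0.022]
  [-0.0028, 0.0023, 0.0604] [-0.043, -0.019, 0.022]
```

```bash
python3 -m pendant '[[[0,-0.0005,0.0421,0,0,0,1],[0,-0.0005,0.0421,0,0,0,1],[-0.001,0,0.0415,0,0,0,1],[0,0,0,0,0,0,1],[0,0,0,0,0,0,0.5],[0,0,0,0,0,0,0],[0,0,0,0,0,0,0],[0,0,0,0,0,0,0],[0,0,0,0,0,0,0],[0,0,0,0,0,0,0],[0,0,0,0,0,0,0],[0,0,0,0,0,0,0]]]' 50|grep -E '^t|tcp|force|gap'; python3 st.py; python3 - <<'E'
from h import *
# arc plan: handle about hinge in panel frame; commanded start
xp=np.array([.9936,-.113,0]);yp=np.array([.113,.9936,0]);zz=np.array([0,0,1.])
m=monitor.sense();p0=np.array(m['tcp_pos']);r0=R.from_quat(m['tool_rot'])
tz=r0.apply([0,0,1]);G0=p0-.005*tz
hinge=G0-.150*xp-zz*(G0[2]-.092); rx=.150; rz=G0[2]-.092;print('hinge',hinge,'rz',rz)
N=20;TH=np.radians(86);TT=np.radians(48)
p,r=p0,r0
for i in range(1,N+1):
    th=TH*i/N;tt=TT*i/N
    G=hinge+xp*(rx*np.cos(th)-rz*np.sin(th))+zz*(rx*np.sin(th)+rz*np.cos(th))
    rn=R.from_rotvec(-yp*tt)*r0
    pn=G+.005*rn.apply([0,0,1])
    print(np.round(r.inv().apply(pn-p)/.8,4).tolist(),np.round((r.inv()*rn).as_rotvec()/.12,3).tolist());p,r=pn,rn
print(p,r.apply([0,0,1]))
E
```

```text
t: 30.95
tcp_pos: [0.5864, -0.0273, 0.1183]
tool_rot: [0.746, 0.666, 0.001, -0.001]
force: [5.0, 0.0, 2.3]
finger_gap: 0.092
gripper_force: 48.8
phi 83.49 [ 0.5864 -0.0273  0.1183] F [5.  0.  2.3] M [ 0.07 -0.78  0.01] q6 -0.13 tz [ 0.001  0.003 -1.   ]
tau6 [-0.313  0.002]
hinge [ 0.43739959 -0.01040889  0.092     ] rz 0.03133554890271527
[0.0, -0.0032, -0.014] [-0.349, 0.0, -0.001]
[0.0, -0.0037, -0.0138] [-0.349, 0.0, -0.001]
[0.0, -0.0041, -0.0137] [-0.349, 0.0, -0.001]
[0.0, -0.0046, -0.0135] [-0.349, 0.0, -0.001]
[0.0, -0.005, -0.0134] [-0.349, 0.0, -0.001]
[0.0, -0.0055, -0.0132] [-0.349, 0.0, -0.001]
[0.0, -0.0059, -0.013] [-0.349, 0.0, -0.001]
[0.0, -0.0063, -0.0128] [-0.349, 0.0, -0.001]
[0.0, -0.0067, -0.0126] [-0.349, 0.0, -0.001]
[0.0, -0.0071, -0.0123] [-0.349, 0.0, -0.001]
[0.0, -0.0076, -0.0121] [-0.349, 0.0, -0.001]
[0.0, -0.0079, -0.0118] [-0.349, 0.0, -0.001]
[0.0, -0.0083, -0.0115] [-0.349, 0.0, -0.001]
[0.0, -0.0087, -0.0112] [-0.349, 0.0, -0.001]
[0.0, -0.0091, -0.0109] [-0.349, 0.0, -0.001]
[0.0, -0.0094, -0.0106] [-0.349, 0.0, -0.001]
[0.0, -0.0098, -0.0103] [-0.349, 0.0, -0.001]
[0.0, -0.0101, -0.0099] [-0.349, 0.0, -0.001]
[0.0, -0.0104, -0.0096] [-0.349, 0.0, -0.001]
[0.0, -0.0108, -0.0092] [-0.349, 0.0, -0.001]
[ 0.42043143 -0.00846157  0.24047552] [ 0.73889799 -0.08051962 -0.66898905]
```

```bash
python3 -m pendant '[[[0,-0.0032,-0.014,-0.349,0,0,0],[0,-0.0037,-0.0138,-0.349,0,0,0],[0,-0.0041,-0.0137,-0.349,0,0,0],[0,-0.0046,-0.0135,-0.349,0,0,0],[0,-0.005,-0.0134,-0.349,0,0,0]]]'|grep -E '^t|tcp|force|gap'; python3 st.py
```

```text
t: 31.45
tcp_pos: [0.5653, -0.0249, 0.1708]
tool_rot: [0.742, 0.662, 0.071, 0.077]
force: [7.1, 2.6, -5.0]
finger_gap: 0.096
gripper_force: 48.8
phi 83.47 [ 0.5653 -0.0249  0.1708] F [ 7.1  2.6 -5. ] M [ 0.24 -1.07  0.11] q6 -0.19 tz [ 0.207 -0.02  -0.978]
tau6 [-0.8    0.124]
```

Moving freely with low forces, so I continue the arc.

```bash
python3 -m pendant '[[[0,-0.0055,-0.0132,-0.349,0,0,0],[0,-0.0059,-0.013,-0.349,0,0,0],[0,-0.0063,-0.0128,-0.349,0,0,0],[0,-0.0067,-0.0126,-0.349,0,0,0],[0,-0.0071,-0.0123,-0.349,0,0,0],[0,-0.0076,-0.0121,-0.349,0,0,0],[0,-0.0079,-0.0118,-0.349,0,0,0]]]'|grep -E '^t|gap'; python3 st.py; python3 -m pendant '[[[0,-0.0083,-0.0115,-0.349,0,0,0],[0,-0.0087,-0.0112,-0.349,0,0,0],[0,-0.0091,-0.0109,-0.349,0,0,0],[0,-0.0094,-0.0106,-0.349,0,0,0]]]'|grep -E '^t|gap'; python3 st.py
```

```text
t: 32.15
tcp_pos: [0.5064, -0.0183, 0.2246]
tool_rot: [0.723, 0.645, 0.166, 0.183]
finger_gap: 0.095
phi 83.52 [ 0.5064 -0.0183  0.2246] F [ 8.1  8.4 -2.7] M [ 1.16 -0.89  0.72] q6 -0.53 tz [ 0.476 -0.051 -0.878]
tau6 [-2.993  0.819]
t: 32.55
tcp_pos: [0.478, -0.0146, 0.2359]
tool_rot: [0.711, 0.634, 0.206, 0.224]
finger_gap: 0.095
phi 83.67 [ 0.478  -0.0146  0.2359] F [ 4.2 -7.5 -6.5] M [-1.03  0.03 -0.69] q6 -1.36 tz [ 0.577 -0.057 -0.815]
tau6 [4.361 1.424]
```

```bash
cat > arc.py <<'E'
from h import *
import sys
xp=np.array([.9936,-.113,0]);yp=np.array([.113,.9936,0]);zz=np.array([0,0,1.]);hinge=np.array([.4374,-.0104,.092]);rx,rz=.150,.0313
m=monitor.sense();p=np.array(m['tcp_pos']);r=R.from_quat(m['tool_rot'])
G=p-.005*r.apply([0,0,1])-hinge;th0=np.arctan2(G@zz,G@xp)-np.arctan2(rz,rx);tz=r.apply([0,0,1]);tt0=np.arctan2(tz@xp,-tz[2])
print('panel',np.degrees(th0),'tool',np.degrees(tt0),'rad',np.hypot(G@zz,G@xp),np.hypot(rx,rz),'q',np.round(m['q'],2))
TH,TT,N=np.radians(float(sys.argv[1])),np.radians(float(sys.argv[2])),int(sys.argv[3])
r00=down(83.5)
for i in range(1,N+1):
    th=th0+(TH-th0)*i/N;tt=tt0+(TT-tt0)*i/N
    g=hinge+xp*(rx*np.cos(th)-rz*np.sin(th))+zz*(rx*np.sin(th)+rz*np.cos(th))
    rn=R.from_rotvec(-yp*tt)*r00;pn=g+.005*rn.apply([0,0,1])
    print(np.round(r.inv().apply(pn-p)/.8,4).tolist(),np.round((r.inv()*rn).as_rotvec()/.12,3).tolist());p,r=pn,rn
E
python3 -m pendant '[[[0,0,0,0,0,0,0]]]' >/dev/null; python3 arc.py 86 38 8
```

```text
panel 64.00011988035598 tool 35.38693721970782 rad 0.15269776019374898 0.15323083893263784 q [-0.36  0.24  2.23  1.16  0.16 -1.35]
[-0.0005, -0.0056, -0.0073] [-0.048, -0.071, -0.034]
[-0.0, -0.0064, -0.0066] [-0.048, 0.0, 0.0]
[-0.0, -0.0066, -0.0063] [-0.048, 0.0, -0.0]
[-0.0, -0.0069, -0.006] [-0.048, 0.0, 0.0]
[-0.0, -0.0072, -0.0057] [-0.048, 0.0, 0.0]
[-0.0, -0.0074, -0.0054] [-0.048, 0.0, 0.0]
[-0.0, -0.0076, -0.0051] [-0.048, 0.0, -0.0]
[-0.0, -0.0078, -0.0048] [-0.048, 0.0, 0.0]
```

```bash
python3 arc.py 84 26 8
```

```text
panel 64.00011988035598 tool 35.38693721970782 rad 0.15269776019374898 0.15323083893263784 q [-0.36  0.24  2.23  1.16  0.16 -1.35]
[-0.0005, -0.0052, -0.0067] [0.17, -0.071, -0.034]
[-0.0, -0.0061, -0.0059] [0.171, -0.0, 0.0]
[-0.0, -0.0064, -0.0055] [0.171, -0.0, 0.0]
[-0.0, -0.0068, -0.0051] [0.171, -0.0, -0.0]
[-0.0, -0.0071, -0.0046] [0.171, -0.0, 0.0]
[-0.0, -0.0074, -0.0042] [0.171, -0.0, -0.0]
[-0.0, -0.0076, -0.0037] [0.171, -0.0, 0.0]
[-0.0, -0.0078, -0.0032] [0.171, -0.0, -0.0]
```

```bash
python3 -m pendant '[[[-0.0005,-0.0052,-0.0067,0.17,-0.071,-0.034,0],[0,-0.0061,-0.0059,0.171,0,0,0],[0,-0.0064,-0.0055,0.171,0,0,0],[0,-0.0068,-0.0051,0.171,0,0,0]]]'|grep -E '^t|gap'; python3 st.py; python3 arc.py 84 26 4
```

```text
t: 33.05
tcp_pos: [0.4532, -0.0119, 0.2409]
tool_rot: [0.718, 0.643, 0.178, 0.198]
finger_gap: 0.095
phi 83.69 [ 0.4532 -0.0119  0.2409] F [ 5.1 -5.9 -2.2] M [-0.59 -0.4  -0.42] q6 -0.75 tz [ 0.51  -0.055 -0.858]
tau6 [ 2.301 -0.573]
panel 73.25183174086457 tool 30.86129877430114 rad 0.1537860438536022 0.15323083893263784 q [-0.36  0.19  2.22  0.55  0.24 -0.75]
[-0.0004, -0.0079, -0.0045] [0.177, -0.022, 0.018]
[-0.0, -0.0079, -0.0046] [0.177, -0.0, -0.0]
[-0.0, -0.0082, -0.004] [0.177, -0.0, 0.0]
[-0.0, -0.0084, -0.0035] [0.177, -0.0, -0.0]
```

```bash
python3 -m pendant '[[[-0.0004,-0.0079,-0.0045,0.177,-0.022,0.018,0],[0,-0.0079,-0.0046,0.177,0,0,0],[0,-0.0082,-0.004,0.177,0,0,0],[0,-0.0084,-0.0035,0.177,0,0,0],[0,0,0,0,0,0,0]]]'|grep -E '^t|gap'; python3 st.py; python3 arc.py 88 24 3
```

```text
t: 33.55
tcp_pos: [0.4257, -0.0087, 0.2418]
tool_rot: [0.726, 0.649, 0.152, 0.17]
finger_gap: 0.093
phi 83.6 [ 0.4257 -0.0087  0.2418] F [-1.4 -3.5 11.8] M [-0.7  -0.7  -0.36] q6 -0.54 tz [ 0.441 -0.05  -0.896]
tau6 [1.952 0.073]
panel 83.41883348204252 tool 26.32201665882859 rad 0.1549560512837616 0.15323083893263784 q [-0.36  0.15  2.22  0.33  0.34 -0.54]
[-0.0004, -0.0056, 0.0002] [0.113, -0.003, 0.014]
[-0.0, -0.0049, -0.0016] [0.113, -0.0, 0.0]
[-0.0, -0.005, -0.0014] [0.113, -0.0, 0.0]
```

The panel is at about 83°. I open only slightly, since the front finger has little room to the panel, and withdraw along the tool.

```bash
python3 -m pendant '[[[0,0,0,0,0,0,0.17],[0,0,0,0,0,0,0.17],[0,0,0,0,0,0,0.17],[0,0,0,0,0,0,0.17]]]'|grep -E '^t|gap'; python3 st.py; python3 -m pendant '[[[0,0,-0.0125,0,0,0,0.17],[0,0,-0.0125,0,0,0,0.17],[0,0,-0.0125,0,0,0,0.17]]]'|grep -E '^t|gap'; python3 st.py
```

```text
t: 33.95
tcp_pos: [0.4238, -0.0074, 0.2399]
tool_rot: [0.726, 0.649, 0.151, 0.167]
finger_gap: 0.17
phi 83.63 [ 0.4238 -0.0074  0.2399] F [ 2.2 -1.4  5.6] M [-0.2  -0.59 -0.07] q6 -0.54 tz [ 0.435 -0.046 -0.899]
tau6 [ 0.463 -0.01 ]
t: 34.25
tcp_pos: [0.4076, -0.0045, 0.265]
tool_rot: [0.727, 0.65, 0.149, 0.162]
finger_gap: 0.17
phi 83.71 [ 0.4076 -0.0045  0.265 ] F [-0.   0.6 -0.2] M [0.05 0.17 0.02] q6 -0.48 tz [ 0.428 -0.042 -0.903]
tau6 [ 0.109 -0.093]
```

```bash
python3 -m pendant '[[[0,0,-0.03,0,0,0,0.17],[0,0,-0.04,0,0,0,0.17],[0,0,-0.04,0,0,0,0.17],[0,0,-0.03,0,0,0,0.17],[0,0,0,0,0,0,0.17],[0,0,0,0,0,0,0.17]]]'|grep -E '^t|tcp|^force'; python3 - <<'E'
from h import *
s=snap('scene','scene9.png');P=cloud(s);ok=s['depth']>0
q=P[ok&(np.hypot(P[...,0]-.524,P[...,1]+.299)<.05)];print('key',rect(q[(q[:,2]>.09)&(q[:,2]<.11)]))
xp=np.array([.9936,-.113,0]);d=(P-np.array([.4374,-.0104,.092]));a=d@xp;b=d@np.array([.113,.9936,0])
w=ok&(abs(b)<.11)&(abs(a)<.08)&(d[...,2]>.03)&(d[...,2]<.17);A=np.polyfit(d[w][:,2],a[w],1);print('panel deg',90-np.degrees(np.arctan(A[0])),w.sum())
for n,c,z in(('tin',(.659,-.279),.022),('blk',(.394,.274),.02),('jar',(.647,.253),.065)):
    t=P[ok&(np.hypot(P[...,0]-c[0],P[...,1]-c[1])<.06)&(P[...,2]>z-.006)&(P[...,2]<z+.008)];print(n,rect(t))
E
```

```text
t: 34.85
tcp_pos: [0.3599, 0.0001, 0.3658]
tool_rot: [0.727, 0.65, 0.15, 0.164]
force: [-0.3, -0.6, -0.8]
key (array([ 524.2, -298.5]), array([36.4, 13.3]), 85.8, 50, np.float64(0.0978))
panel deg 88.3853429282709 1540
tin (array([ 662.3, -277.1]), array([64.3, 62.4]), 61.9, 354, np.float64(0.0216))
blk (array([393.6, 274.5]), array([60.9, 62.1]), 75.5, 629, np.float64(0.0193))
jar (array([649.7, 253.3]), array([41.1, 41.2]), 18.9, 326, np.float64(0.0641))
```

View pics/scene9.png

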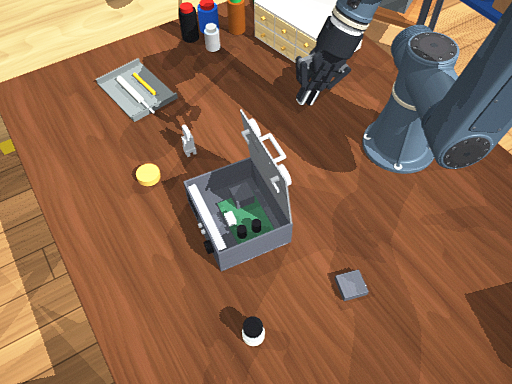

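The final picture shows the panel standing steeply open at (268,165), the key upright at (188,140), and the gripper clear at (325,80). The tin, block and jar are where they started.

```bash
python3 -c "
from station import job
print(job.sign_off())"
```

```text
the job is handed in; nothing more can be done
None
```

The job is done and handed in at about 35 s: both fasteners are at their unlocked stops, the key is standing upright on the bench, the panel is steeply open at roughly 85°, and the robot is clear.

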